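# Pry the snap-in cover off the bur stand

### The job

Take up the bezel pusher, put its flat blade in the notch of the bronze bur stand and lever up the edge of the snap-in steel cover until it springs free of its catches. Then lay the pusher down flat on the bench and set the cover, right way up, wholly on the cork pad; do not drop or fling the cover, and leave the other things where they are.

Things in the scene. Friction and masses are not known exactly. Their poses are not given: they have to be found in the camera images.
- pusher_mid (a point): Bezel pusher, about 90 g, lying flat on the bench, blade roughly to +y (the robot's left). This point is the centre of its rosewood grip, a straight bar 80 long, 18 wide, 20 high (mm), 10 above the bench; the balance point is within 20 of it. x points along the tool to the blade, y across, z up as it lies.
- pusher_tip (a point): Centre of the end of the pusher's flat steel blade, at x=110 from pusher_mid; axes as there. On the tool's centre line: round shank 11 across from x=40 to 63, then the straight blade, 10 wide (y) and 2.5 thick (z), up to this point.
- notch (a point): Pry notch of the stand, facing roughly -y (the robot's right): middle of the inner top edge of its sill, the fulcrum, 48 above the bench, 2 below the rim. +x points out of the stand, away from the cover, y along the sill, z up. Sill 5 thick, 18 wide. Inside it an open pocket 17 (x) by 18 (y), down to 33 below the sill, runs on under the cover (hollow below).
- stand: Bur stand: fixed bronze block, 104 (x) by 90 (y), flat rim 50 above the bench, rim 16 wide along each y side. Origin on the bench, 49 inwards of the notch point, +x to the notch. With the pusher's blade on the sill, sloping 45 to 50 deg down and its tip 32 past the sill, it passes under the cover's edge with 3 to spare; handle brought down to 12 deg lifts that edge 7 to 9.
- stand_top (a point): Middle of the recess that the cover sits in, at rim height, 50 above the bench and 53 inwards (-x) of the notch point; axes as the notch. The recess is 74 by 58.
- cover_lip (a point): Middle of the cover's lower edge on the notch side, the edge to be levered up. Closed: 38 above the bench (10 below the sill) and 17 inwards of the notch point. It resists with some 10 to 18 N; once it has risen 6 to 7 the catches spring under the flange together and hold it about 8 up; if not freed, or hung up on one side only, it sinks back to 5 or less: lever again.
- cover_top (a point): Centre of the top of the cover: steel plate, about 120 g, 72 long (x, +x towards the notch), 12 thick, flush with the rim when closed. The upper 9 are 49 wide (y), the lowest 3 a flange 56 wide. Two spring catches in the long sides, 24 inwards of the sill edge, hold the flange; the far end is loose. Once sprung, the raised end can be gripped across its 49 and lifted out.
- pad_top (a point): Centre of the top of the cork pad, 130 (x) by 120 (y), 4 thick, fixed on the bench.
- wax: Blue wax carving block, 75 x 38 x 22, loose; leave alone. Origin under its centre.
- bezel_ring: Silver bezel ring, 23 across, 8 high, loose; leave alone. Origin under its centre.
- mandrel: Stepped steel mandrel standing upright, 32 across its foot, 60 high, loose; leave alone. Origin under its centre.
- hammer: Hammer lying on the bench, 220 long, loose; leave alone.
- jar: Small amber glass jar, 44 across, 50 high, loose; leave alone. Origin under its centre.
- bench_block: Steel bench block, 70 x 70 x 20, loose; leave alone. Origin under its centre.
Things that resemble listed ones, but are neither listed nor needed, are in the scene too. Leave any purple look-alike of the part that bears cover_lip alone.

How it is judged (in metres and radians):
On the way:
1. the closed cover's edge is levered up at least 1.5 mm by the pusher's blade, with no finger on the cover (z of cover_lip in the frame of notch above -0.0085 m and horizontal distance between cover_top and stand_top below 0.02 m and contact force between pusher and cover above 0.3 N and contact force between the fingers and cover below 0.3 N), for 0.05 s.
At the end, for the whole second after the job is handed in: The cover lies flat (within 6 deg) and right way up on the cork pad, its centre within 45 mm of the pad's centre; the pusher lies flat on the bench; both released and at rest (horizontal distance between cover_top and pad_top below 0.045 m and height (world z) of cover_top between 0.012 and 0.02 m and angle between cover_top's own z axis and vertical below 0.1 rad and height (world z) of pusher_mid below 0.018 m and height (world z) of pusher_tip below 0.03 m and linear speed of each of cover, pusher below 0.02 m/s); the robot touches nothing.
It fails at once if the cover is dropped or flung (faster than 1.2 m/s) (linear speed of cover above 1.2 m/s).
It fails at once if another thing is moved by more than 25 mm (distance of any of wax, bezel_ring, mandrel, hammer, jar, bench_block from where it was at the start of the episode above 0.025 m).
It also fails if it takes over 72 s, if anything falls off the work surface, if the arm or the gripper's body presses on something with over 40 N, if the wrist force passes 120 N, or if a joint passes its speed limit or range.

### The arm

A 6-joint arm with a two-finger parallel gripper is mounted at the origin on the work surface. World frame = base frame: x ahead of the robot, y to its left, z up, the work surface at z = 0. Lengths are in mm, angles in rad, forces in N, time in s.
With the tool pointing down it reaches from about 400 to 925 mm from the base axis. Payload 12.5 kg.
Tool frame: the origin (TCP) lies on the mounting face of the last link; the fingertips stand 190 mm ahead of it and the grasp point (between the pads) lies 171 mm ahead of it (env.tcp_to_tips is the distance from the TCP to the fingertips, in mm); x points along the fingers, y is the direction in which the jaws open and shut, and the axes are right-handed (so a half turn about x gives the same grasp; the last joint's range is limited). The gripper opens to 95 mm and grips with 3 to 60 N. Pads are 20 mm wide; open, the fingers measure 119 mm over their backs; the gripper's body (75 mm by 180 mm) begins 59 mm behind the grasp point.
Start: joints at [1.103, 0.491, 1.559, -0, 1.092, -0.106], TCP at [221.2, 584.547, 404.761] pointing down, gripper open.
Joint ranges: [-3.1, 3.1], [-0.84, 2.19], [0.05, 2.79], [-1.13, 4.28], [0.06, 2.93], [-2.69, 2.69]. Speed limits (rad/s): [2.22, 2.22, 2.79, 3.14, 3.14, 3.14].

### API

Orientations are given as [roll, pitch, yaw] about the fixed x, y, z axes, in that order (R = Rz(yaw) Ry(pitch) Rx(roll)).
In Python, from cell import monitor, cams, job, env gives the robot as it stands. The module is installed in compiled form; this text tells all that it offers.
- The arm moves only by the tool apply_moves, never from a script. Its argument "series" is a list of rows, each a list of 3 entries, a list of its own where there are three numbers: the closure, from -1 (fully open) to 1 (shut), so that 0 is half open, then the shift along the tool's x, y, z in cm, then the turn about the tool's x in rad. A call has 1 to 20 rows; each row is the pose to reach, as a shift and turn from the pose commanded when the call began, along the tool's axes at that moment; what a row does not reach only later rows make up. A row lasts 1/8 s, in which the tool goes at most 62.5 mm and 10.7 degrees, less where a joint would pass 70% of its speed; a pose out of reach is approached as far as the arm can. A call with a gripper value outside its range is refused whole. The fingers move at their own pace and stop on an object; the grip force is fixed at half the most. Time passes only in rows, so rows that repeat a pose let the fingers close. It gives the time, the measured TCP pose, the force and the opening at its end, in the units of the state.
- monitor.state(): the state, without advancing time (a new reading comes with each control period).
- cams.read_camera(name): name is "scene" or "top" or "wrist"; returns a dict with "image" (480x640x3 uint8, red, green, blue), "fx", "fy", "cx", "cy" (pixels), "position" and "orientation" of the camera in the world. Camera axes: x right, y down, z forward; pixel columns grow to the right and rows downward; lengths in mm; the calibration is good to about 2 mm. A picture is of the moment at which its call begins. There is no depth.
- job.job_done(): hands the job in, once; it reports no verdict.
The state is a dict: "t": time; "joints": joint angles; "qvel": joint speeds; "tau": joint torques, N m; "eef_pos": TCP position; "tcp_rot": TCP orientation; "ft_force": force on the tool from outside, world axes, zero at the start; "moment": the same for the moment, N m; "opening": opening from 0.0 (shut) to 1.0 (fully open).
Only numpy, scipy, OpenCV 4.12 (cv2) and the standard library are available. Lean on these libraries where they do the work, as an engineer would, in place of code of your own. Each camera call takes 0.05 s, during which the arm holds its last target. There are 200 camera calls.

## Working session

There is one attempt and no reset: what is moved stays moved. The work goes in short steps, Python scripts to look and compute and a tool call to move; the robot and the scene stay as the last step left them, time stands still between calls to the robot, and variables do not carry over. Pictures are saved under pics/ and viewed, about 8 in all and at most 12, crops included, and the job is handed in when it is done.

Besides the shell and the picture viewer there is one more tool, called after "Request:" as name(argument=value, ...) on one line, values as JSON. apply_moves: Moves the arm, as the interface text tells. Its arguments: {"type":"object","properties":{"series":{"type":"array"}},"required":["series"]}

```bash
mkdir -p pics
cat > h.py <<'E'
import numpy as np, cv2
from scipy.spatial.transform import Rotation as R
from cell import monitor, cams, job, env
def cam(n):
    c=cams.read_camera(n); return c
def rot(o):
    o=np.array(o,float)
    if o.shape==(3,3): return o
    if o.size==4: return R.from_quat(o).as_matrix()
    return R.from_euler('xyz',o).as_matrix()
def ray(c,u,v):
    d=rot(c['orientation'])@np.array([(u-c['cx'])/c['fx'],(v-c['cy'])/c['fy'],1.]); return np.array(c['position'],float),d
def plane(c,u,v,z):
    p,d=ray(c,u,v); return p+d*(z-p[2])/d[2]
def proj(c,P):
    q=rot(c['orientation']).T@(np.array(P,float)-np.array(c['position'],float)); return np.array([c['cx']+c['fx']*q[0]/q[2],c['cy']+c['fy']*q[1]/q[2]])
def save(c,n): cv2.imwrite(n,c['image'][:,:,::-1])
E
python3 - <<'E'
from h import *
import pickle
for n in ['scene','top']:
    c=cam(n); save(c,f'pics/{n}0.png'); pickle.dump(c,open(n+'0.pkl','wb')); print(n,c['fx'],c['cx'],c['cy'],c['position'],c['orientation'])
print(monitor.state())
E
```

```text
scene 497.78067944396753 322.73295062789003 239.91426334486047 [1156.08686774   96.18265279  784.31704232] [-2.43229506 -0.01814569  1.72027455]
top 522.8320447352351 319.36212988278885 238.56866161184416 [ 369.94096456   19.43815143 1296.26082926] [-2.99955056 -0.0214186  -1.57761564]
{'t': 0.1, 'joints': array([ 1.10336476e+00,  4.91491995e-01,  1.55941815e+00, -5.15322790e-06,
        1.09170802e+00, -1.05583614e-01]), 'qvel': array([ 0.00153828, -0.00109106, -0.00400848,  0.00072166, -0.00108672,
        0.00084657]), 'tau': array([ 1.50753593e-03, -6.13613462e+01, -2.58603770e+01,  6.93324488e-02,
        4.70506854e-02, -1.71697229e-05]), 'eef_pos': array([221.20426   , 584.50507444, 404.21440677]), 'tcp_rot': array([-1.67192306,  1.5697708 , -2.03376864]), 'ft_force': array([-0.68616224, -0.41566326,  1.07955032]), 'moment': array([0.00416246, 0.01204032, 0.02961124]), 'opening': 1.0011960012855587}
```

View pics/top0.png

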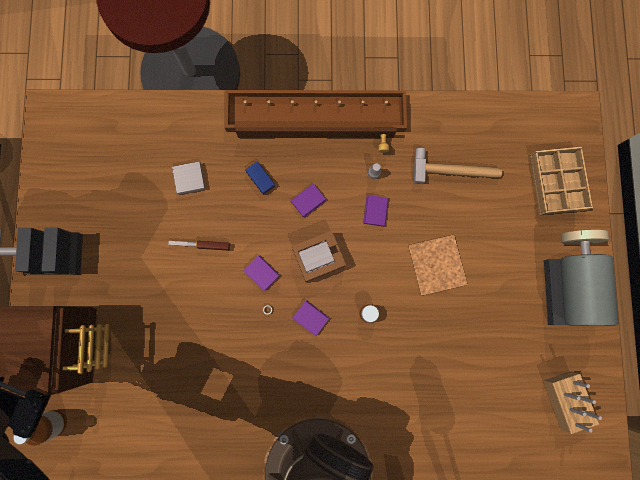

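View pics/scene0.png

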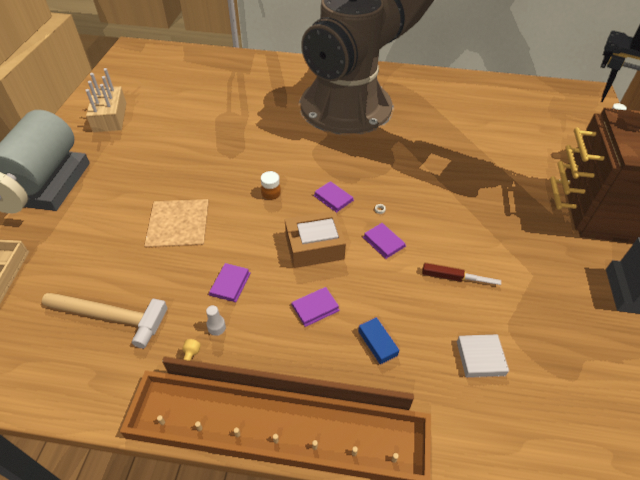

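Top view: the pusher is at (200,245) with its blade to the left (+y). The stand, with its silver cover, is at (320,256), with the notch side to the right. The cork pad is at (438,265). Possible confusions:
- **Cover:** purple plates at (308,200), (376,210), (262,272) and (311,317), and the pale bench block at (188,177). I choose the silver plate inside the stand, (316,256).
- **Pusher:** nothing else looks like it. The hammer is at (460,168).

I'll check these in one close crop.

Run:
```python
from h import *
import pickle
t=pickle.load(open('top0.pkl','rb'));s=pickle.load(open('scene0.pkl','rb'))
a=cv2.resize(t['image'][215:295,275:365],(450,400),interpolation=cv2.INTER_CUBIC)
b=cv2.resize(s['image'][205:275,270:360],(450,350),interpolation=cv2.INTER_CUBIC)[:,:340]
a2=cv2.resize(t['image'][225:265,160:240],(400,200),interpolation=cv2.INTER_CUBIC)
im=np.zeros((600,800,3),np.uint8); im[:400,:450]=a; im[:350,455:795]=b; im[400:,:400]=a2
cv2.imwrite('pics/crop1.png',im[:,:,::-1])
for n,u,v,z in [('grip',213,245,20),('tip',169,243,10),('stand',320,256,50),('pad',438,265,4)]: print(n,plane(t,u,v,z).round(0))
print([float(x) for x in np.round(rot(monitor.state()['tcp_rot']).ravel(),3)])
```

```text
grip [537. 252.  20.]
tip [544. 362.  10.]
stand [506. -10.  50.]
pad [ 487. -305.    4.]
[-0.0, 0.354, 0.935, -0.001, 0.935, -0.354, -1.0, -0.001, -0.0]
```

View pics/crop1.png

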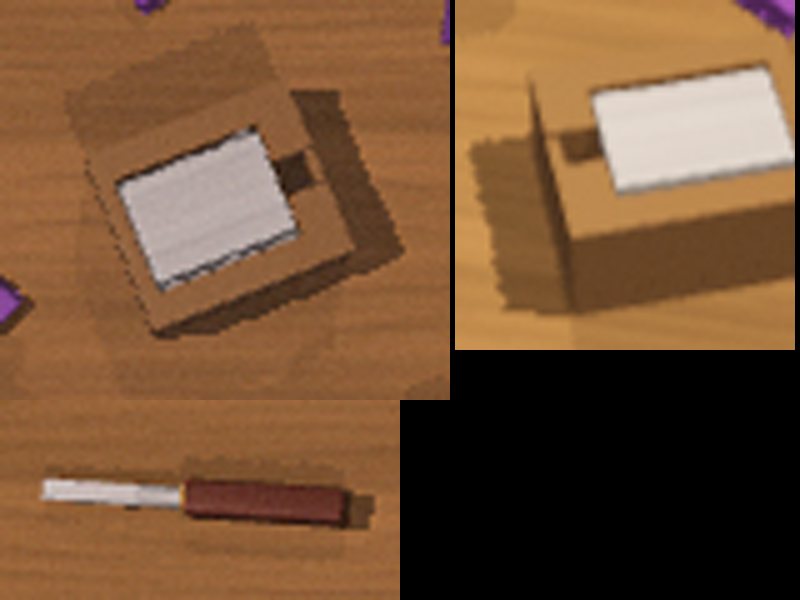

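The crop confirms it. The silver cover is closed in the bronze stand, and the notch opens at crop (295,175), on the -y/+x side. The pusher lies with its blade to +y. Next I move over the pusher.

Request:
apply_moves(series=[[-1, [0, -5, 10], 0.15], [-1, [0, -10, 20], 0.35], [-1, [0, -15, 30], 0.55], [-1, [0, -19.9, 41.3], 0.75], [-1, [0, -19.9, 41.3], 0.95], [-1, [0, -19.9, 41.3], 1.1], [-1, [0, -19.9, 41.3], 1.27], [-1, [0, -19.9, 41.3], 1.27], [-1, [0, -19.9, 41.3], 1.27], [-1, [0, -19.9, 41.3], 1.27], [-1, [0, -19.9, 41.3], 1.27]])

```text
t: 1.48
eef_pos: [536.1, 253.4, 404.8]
tcp_rot: [-2.809, 1.571, 1.845]
ft_force: [0.1, 0.8, 0.6]
opening: 1.002
```

Run:
```python
from h import *
import pickle
c=cam('wrist'); save(c,'pics/w1.png'); pickle.dump(c,open('w1.pkl','wb'))
s=monitor.state(); T=rot(s['tcp_rot']);print(s['t'],s['eef_pos'],s['joints'].round(3))
print(T.round(3)); print(T.T@(np.array(c['position'])-s['eef_pos']), (T.T@rot(c['orientation'])).round(3),c['fx'],c['position'])
hsv=cv2.cvtColor(c['image'],cv2.COLOR_RGB2HSV)
m=((hsv[...,0]<8)|(hsv[...,0]>172))&(hsv[...,1]>120)&(hsv[...,2]<130)
n,l,st,ce=cv2.connectedComponentsWithStats(m.astype(np.uint8))
for i in range(1,n):
    if st[i,4]>300:
        print(st[i],ce[i]); r=cv2.minAreaRect(np.argwhere(l==i)[:,::-1].astype(np.float32)); print(r)
        for b in cv2.boxPoints(r): print(b,plane(c,*b,20).round(1))
```

```text
1.525 [536.24814143 253.29187069 404.87934469] [0.33  0.445 1.64  0.    1.057 0.389]
[[ 0.     0.998 -0.059]
 [ 0.    -0.059 -0.998]
 [-1.     0.    -0.   ]]
[ 19.54281515   0.95313984 -72.90856181] [[ 0.    -0.255  0.967]
 [ 1.     0.001 -0.   ]
 [-0.001  0.967  0.255]] 372.28958911781285 [541.49102552 326.02095845 385.3478203 ]
```

View pics/w1.png

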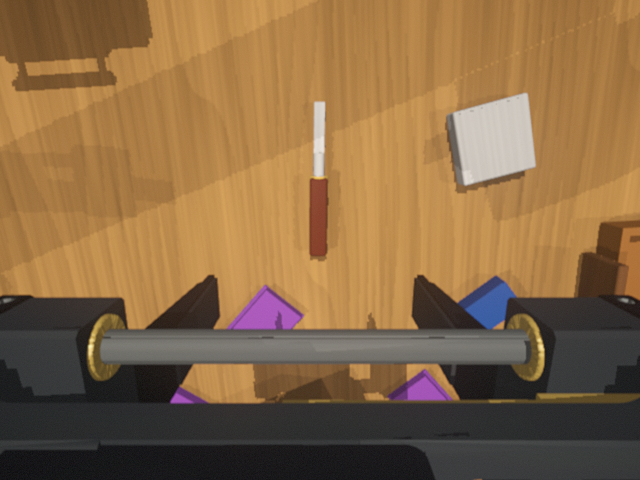

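Wrist view: the grip's tail is at (318,256), the grip/shank joint at (319,178) and the tip at (319,102). The jaws are already parallel to the tool.

Run:
```python
from h import *
import pickle
c=pickle.load(open('w1.pkl','rb'))
im=c['image'].astype(int); print(im[215,318])
m=(im[...,0]-im[...,1]>45)&(im[...,1]<75)
m=m.astype(np.uint8); m[:,:280]=0;m[:,360:]=0;m[:150]=0;m[270:]=0
p=cv2.findNonZero(m).astype(np.float32).reshape(-1,2); r=cv2.minAreaRect(p); print(r)
B=np.array([plane(c,*b,20)[:2] for b in cv2.boxPoints(r)]); print(B.round(1),B.mean(0))
g=im[90:180,290:350]; q=np.argwhere((g.min(2)>150)); q=q[:,::-1]+[290,90]; print(q.min(0),q.max(0))
top=q[q[:,1]<q[:,1].min()+2].mean(0); print('tip',plane(c,top[0],top[1]-.5,11).round(1))
```

```text
[138  69  49]
((318.0, 217.0), (76.0, 16.0), 90.0)
[[534.4 295.3]
 [549.9 294.4]
 [546.  217.7]
 [529.7 218.6]] [540.02028628 256.51277788]
[313 102] [324 176]
tip [547.4 365.8  11. ]
```

Request:
apply_moves(series=[[-1, [5, 0.3, 1.6], 0], [-1, [10, 0.3, 1.6], 0], [-1, [15, 0.3, 1.6], 0], [-1, [19, 0.3, 1.6], 0], [-1, [21.1, 0.3, 1.6], 0], [-1, [21.1, 0.3, 1.6], 0], [-1, [21.1, 0.3, 1.6], 0], [1, [21.1, 0.3, 1.6], 0], [1, [21.1, 0.3, 1.6], 0], [1, [21.1, 0.3, 1.6], 0], [1, [21.1, 0.3, 1.6], 0], [1, [21.1, 0.3, 1.6], 0], [1, [21.1, 0.3, 1.6], 0]])

```text
t: 3.15
eef_pos: [539.1, 236.1, 193.7]
tcp_rot: [2.543, 1.571, 0.912]
ft_force: [0.6, 0.3, -0.3]
opening: 0.422
```

Request:
apply_moves(series=[[1, [0, 0, 0], 0], [1, [0, 0, 0], 0], [1, [0, 0, 0], 0], [1, [0, 0, 0], 0], [1, [-2, 0, 0], 0], [1, [-5, 0, 0], 0], [1, [-10, 0, 0], 0], [1, [-14, 0, 0], 0], [1, [-14, 0, 0], 0], [1, [-14, 0, 0], 0]])

```text
t: 4.4
eef_pos: [538.8, 236.0, 333.1]
tcp_rot: [-1.27, 1.57, -2.902]
ft_force: [0.9, 0.5, -1.8]
opening: 0.185
```

```bash
cat > tilt.py <<'E'
from h import *
# where is the blade: bright pixels near the image centre line -> tip pixel, tilt by intersecting ray with tool's vertical plane
c=cam('wrist'); s=monitor.state(); T=rot(s['tcp_rot']); P=np.array(s['eef_pos'])
im=c['image'].astype(int)
print(s['t'],P.round(1),s['opening'],s['ft_force'].round(1),s['joints'].round(2))
m=((im.min(2)>110)&(im.max(2)-im.min(2)<40)).astype(np.uint8); m[:,:270]=0;m[:,370:]=0;m[300:]=0
n,l,st,ce=cv2.connectedComponentsWithStats(m)
for i in range(1,n):
    if st[i,4]>150:
        x,y,w,h,a=st[i]; ys=y; xs=np.argwhere(l[y+1]==i).mean()
        o,d=ray(c,xs,ys); nrm=T[:,1]; k=-(o-P)@nrm/(d@nrm) if abs(d@nrm)>1e-3 else None
        # solve tip at distance 130 from grip pivot (182 ahead)
        G=P+T[:,0]*182; f=o-G; dd=d/np.linalg.norm(d); b=f@dd
        for L in (110,120,130,140):
            D=b*b-(f@f-L*L)
            if D>0:
                for kk in (-b-D**.5,-b+D**.5):
                    X=o+kk*dd; v=X-G; print('comp',st[i],'L',L,X.round(1),'tilt',round(float(np.degrees(np.arcsin(-v[2]/L))),1))
E
python3 tilt.py; python3 -c "
from h import *
c=cam('scene');save(c,'pics/s1.png');w=cam('wrist');cv2.imwrite('pics/s1c.png',np.hstack([cv2.resize(c['image'][150:330,330:570],(480,360)),cv2.resize(w['image'],(320,240))[:].repeat(1,0) if 0 else cv2.copyMakeBorder(cv2.resize(w['image'],(320,240)),0,120,0,0,cv2.BORDER_CONSTANT)])[:,:,::-1])"
```

```text
4.45 [538.8 236.  332.6] 0.1832883028009011 [ 0.  -0.6 -1.2] [0.3  0.52 1.73 0.   0.89 0.36]
comp [ 301    0   27  174 4403] L 130 [545.4 335.  234.5] tilt -40.2
comp [ 301    0   27  174 4403] L 130 [546.8 365.5 143.1] tilt 3.3
comp [ 301    0   27  174 4403] L 140 [545.1 327.8 256. ] tilt -48.9
comp [ 301    0   27  174 4403] L 140 [547.1 372.6 121.6] tilt 12.0
```

View pics/s1c.png

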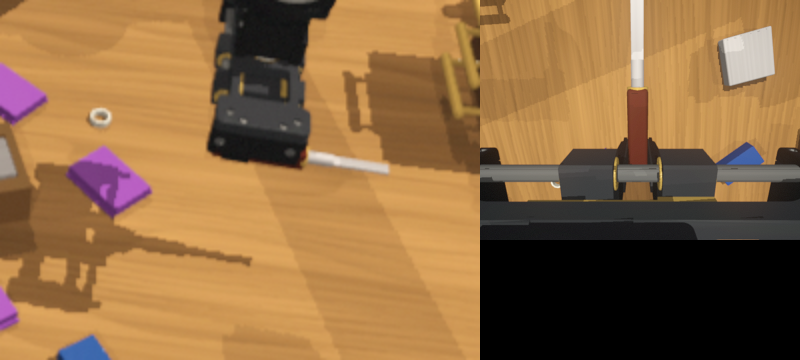

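The pusher is held and still roughly level (the blade is ahead of the gripper, with its tip past the top of the wrist image). Next I measure the stand and its pose from the top view, then go there.

```bash
cat > est.py <<'E'
from h import *
import pickle
t=pickle.load(open('top0.pkl','rb')); im=t['image'].astype(int)
m=((im.min(2)>120)&(im.max(2)-im.min(2)<40)).astype(np.uint8)
n,l,st,ce=cv2.connectedComponentsWithStats(m); i=l[256,316]
r=cv2.minAreaRect(np.argwhere(l==i)[:,::-1].astype(np.float32)); print(r)
C=np.array([plane(t,*b,50)[:2] for b in cv2.boxPoints(r)]); print(C.round(1),C.mean(0).round(1),[np.linalg.norm(C[k]-C[k-1]).round(1) for k in range(4)])
print('notch px',plane(t,337.6,251,48).round(1))
g=(im[...,0]>170)&(im[...,2]<150)
m=((im[...,0]>150)&(im[...,1]>100)).astype(np.uint8); m[:,:405]=0;m[:,472:]=0;m[:230]=0;m[300:]=0
m=cv2.morphologyEx(m,cv2.MORPH_OPEN,np.ones((3,3),np.uint8))
r=cv2.minAreaRect(cv2.findNonZero(m)); print('pad',r,plane(t,*r[0],4).round(1))
E
python3 est.py
```

```text
((316.14306640625, 256.3290710449219), (22.647645950317383, 29.744972229003906), 66.50143432617188)
[[516.   43. ]
 [544.4 -22.7]
 [494.1 -43.9]
 [466.   21.5]] [ 5.051e+02 -5.000e-01] [np.float64(54.4), np.float64(71.6), np.float64(54.6), np.float64(71.2)]
notch px [517.9 -52.2  48. ]
pad ((438.78851318359375, 264.2262268066406), (51.76288604736328, 58.805850982666016), 76.75948333740234) [ 488.9 -306.8    4. ]
```

Request:
apply_moves(series=[[1, [0, -0.3, 5], -0.1], [1, [0, -0.6, 10], -0.2], [1, [0, -1, 15], -0.3], [1, [0, -1.3, 20], -0.4], [1, [1, -1.6, 25], -0.468], [1, [2, -1.9, 30], -0.468], [1, [3.3, -2.2, 34.3], -0.468], [1, [3.3, -2.2, 34.3], -0.468], [1, [3.3, -2.2, 34.3], -0.468], [1, [3.3, -2.2, 34.3], -0.468]])

```text
t: 5.8
eef_pos: [496.3, -104.0, 300.8]
tcp_rot: [2.493, 1.571, 1.33]
ft_force: [0.1, 0.3, -0.1]
opening: 0.187
```

Run:
```python
from h import *
import pickle
c=cam('wrist'); save(c,'pics/w2.png'); pickle.dump(c,open('w2.pkl','wb')); s=monitor.state(); pickle.dump(s,open('w2s.pkl','wb'))
print(s['t'],s['eef_pos'],rot(s['tcp_rot']).round(3)); print(proj(c,[522,-50,48]))
```

```text
5.85 [ 496.34373548 -103.98006869  300.83605909] [[ 0.     0.918  0.397]
 [ 0.     0.397 -0.918]
 [-1.     0.     0.   ]]
[384.53717449 199.95024583]
```

View pics/w2.png

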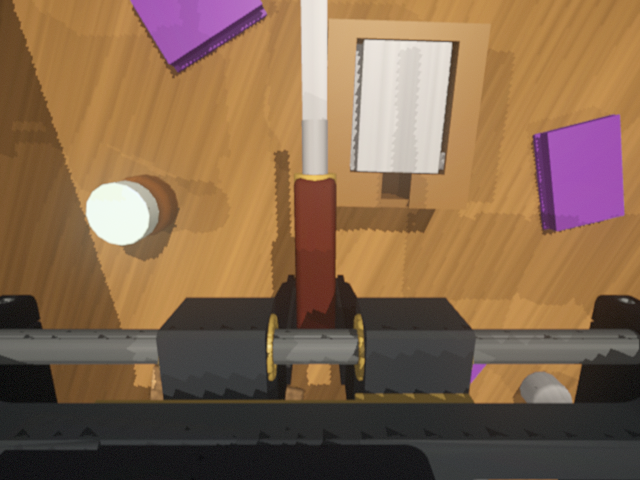

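Wrist view: the pocket spans about (383..410, 173..200), with the sill below it at row 200 to 207. The cover's corners are near (363,40), (452,42), (441,173) and (350,171). I cast these onto the rim plane.

Run:
```python
from h import *
import pickle
c=pickle.load(open('w2.pkl','rb'))
a=cv2.resize(c['image'][10:225,320:500],None,fx=3.0,fy=2.75,interpolation=cv2.INTER_CUBIC)
cv2.imwrite('pics/w2c.png',a[:,:,::-1])
```

```text
(no output)
```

View pics/w2c.png

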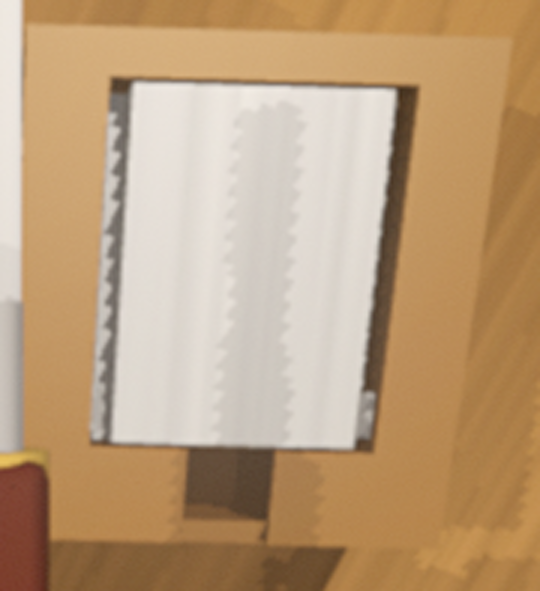

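Run:
```python
from h import *
import pickle
c=pickle.load(open('w2.pkl','rb'))
P=lambda u,v,z: plane(c,320+u/3-.33,10+v/2.75-.32,z)[:2]
o=dict(rTL=P(110,78,50),rTR=P(420,87,50),rBR=P(373,450,50),rBL=P(90,440,50))
for k,v in o.items(): print(k,v.round(1))
ctr=sum(o.values())/4
ax=(o['rBL']+o['rBR']-o['rTL']-o['rTR']); L=np.linalg.norm(ax)/2; ax/=np.linalg.norm(ax)
la=np.array([-ax[1],ax[0]]); W=(o['rTR']+o['rBR']-o['rTL']-o['rBL'])/2
print('recess L',L,'W',np.linalg.norm(W),'axis deg',np.degrees(np.arctan2(ax[1],ax[0])),'from W',np.degrees(np.arctan2(W[1],W[0]))-90)
print('ctr',ctr,'notch from ctr',ctr+53*ax)
nl,nr=P(185,518,48),P(267,520,48); print('sill ends',nl,nr,np.linalg.norm(nr-nl),'mid',(nl+nr)/2)
a,b=P(25,25,50),P(513,38,50);d=P(443,545,50);print('outer',a,b,d,np.linalg.norm(a-b),np.linalg.norm(b-d),np.degrees(np.arctan2(*(d-b)[::-1])))
```

```text
rTL [466.9  25.6]
rTR [520.9  47.2]
rBR [547.7 -20.7]
rBL [493.8 -41.7]
recess L 72.80548771863165 W 57.968844307263886 axis deg -68.31876241625895 from W -68.48450617434686
ctr [507.34191034   2.60851044] notch from ctr [526.92236168 -46.64193043]
sill ends [519.6277805  -49.71951784] [535.57869762 -43.31194418] 17.189786426553816 mid [527.60323906 -46.51573101]
outer [448.42224349  28.146307  ] [532.32187461  61.93644642] [571.33889676 -33.74807847] 90.44844732544044 103.33371337688004 -67.81597052150062
```

Stand geometry agrees: the recess measures 72.8x58 (true 74x58), the outer block 103x90, and the sill midpoint comes out the same by two routes. That puts the notch at (527,-46.6), pointing -68.3°. The tool can only yaw, so I'll tilt the pusher in the grip by pushing its tip on the fixed stand's outer face while raising the hand. First I go in front of that face.

Request:
apply_moves(series=[[1, [0, 2.3, 5.2], 0.03], [1, [0, 4.7, 10.5], 0.03], [1, [4, 4.7, 10.5], 0.03], [1, [8.7, 4.7, 10.5], 0.03], [1, [8.7, 4.7, 10.5], 0.03], [1, [8.7, 4.7, 10.5], 0.03], [1, [8.7, 4.7, 10.5], 0.03]])

```text
t: 6.72
eef_pos: [581.3, -182.6, 215.8]
tcp_rot: [0.812, 1.568, -0.382]
ft_force: [0.4, -0.1, -0.5]
opening: 0.185
```

Request:
apply_moves(series=[[1, [0, 0, -0.6], 0], [1, [0, 0, -0.8], 0], [1, [0, 0, -1.0], 0], [1, [0, 0, -1.1], 0], [1, [0, 0, -1.1], 0]])

```text
t: 7.35
eef_pos: [576.9, -172.5, 213.7]
tcp_rot: [2.44, 1.571, 1.247]
ft_force: [-0.2, 0.4, -0.5]
opening: 0.185
```

Request:
apply_moves(series=[[1, [0, 0, -0.1], 0], [1, [0, 0, -0.2], 0], [1, [0, 0, -0.3], 0], [1, [0, 0, -0.3], 0]])

```text
t: 7.85
eef_pos: [576.5, -171.1, 214.4]
tcp_rot: [0.545, 1.566, -0.648]
ft_force: [4.1, -11.6, 1.1]
opening: 0.186
```

Contact on the face at about 12 N. Now I press a little more and raise along the arc.

Request:
apply_moves(series=[[1, [0, 0, -0.1], 0], [1, [-0.3, 0, -0.15], 0], [1, [-0.6, 0, -0.2], 0], [1, [-1.1, 0, -0.2], 0], [1, [-1.1, 0, -0.2], 0]])

```text
t: 8.48
eef_pos: [575.4, -168.8, 225.3]
tcp_rot: [0.498, 1.568, -0.696]
ft_force: [0.8, -8.6, -1.6]
opening: 0.184
```

```bash
python3 tilt.py
```

```text
8.525 [ 575.4 -168.8  225.2] 0.1855811333703191 [ 0.4 -8.  -1.4] [-0.4   0.68  1.78 -0.    0.68 -0.77]
comp [ 301   11   26  168 4122] L 120 [538.1 -71.6 102. ] tilt -29.3
comp [ 301   11   26  168 4122] L 120 [532.5 -57.8  53.4] tilt -4.9
comp [ 301   11   26  168 4122] L 130 [541.5 -80.  131.3] tilt -42.7
comp [ 301   11   26  168 4122] L 130 [529.1 -49.4  24.1] tilt 8.5
comp [ 301   11   26  168 4122] L 140 [543.7 -85.5 150.8] tilt -50.2
comp [ 301   11   26  168 4122] L 140 [526.8 -43.9   4.6] tilt 16.0
```

It works: about 8.5° now, tip on the face at z≈24. Continuing the arc.

Request:
apply_moves(series=[[1, [-0.7, 0, -0.2], 0], [1, [-1.4, 0, -0.4], 0], [1, [-2.0, 0, -0.6], 0], [1, [-2.5, 0, -0.8], 0], [1, [-3.1, 0, -1.0], 0], [1, [-3.6, 0, -1.25], 0], [1, [-4.1, 0, -1.5], 0], [1, [-4.6, 0, -1.75], 0], [1, [-5.1, 0, -2.0], 0], [1, [-5.5, 0, -2.35], 0], [1, [-5.5, 0, -2.35], 0]])

```text
t: 9.9
eef_pos: [566.4, -145.9, 280.2]
tcp_rot: [0.833, 1.57, -0.361]
ft_force: [0.8, -4.3, 0.8]
opening: 0.186
```

```bash
python3 tilt.py | grep -v "tilt -"
```

```text
9.95 [ 566.4 -146.   280. ] 0.1831330048853807 [ 0.6 -4.3  0.3] [-0.37  0.59  1.78  0.    0.77 -0.74]
comp [ 270    0   99   48 4315] L 130 [520.8 -24.7  89. ] tilt 4.0
comp [ 270    0   99   48 4315] L 140 [518.3 -18.1  67.9] tilt 12.4
comp [ 305   93   21  107 2061] L 110 [531.3 -53.3  50.6] tilt 25.5
comp [ 305   93   21  107 2061] L 120 [530.5 -51.3  33.8] tilt 32.3
comp [ 305   93   21  107 2061] L 130 [529.8 -49.5  19.1] tilt 37.4
comp [ 305   93   21  107 2061] L 140 [529.2 -47.9   5.4] tilt 41.4
```

Request:
apply_moves(series=[[1, [-0.4, 0, -0.35], 0], [1, [-0.8, 0, -0.7], 0], [1, [-1.2, 0, -1.05], 0], [1, [-1.6, 0, -1.4], 0], [1, [-2.0, 0, -1.75], 0], [1, [-2.2, 0, -1.95], 0], [1, [-2.2, 0, -1.95], 0]])

```text
t: 10.82
eef_pos: [559.1, -127.7, 301.8]
tcp_rot: [-2.719, 1.57, 2.37]
ft_force: [0.9, -2.2, -1.7]
opening: 0.191
```

```bash
python3 tilt.py | grep -v "tilt -"
```

```text
10.875 [ 559.1 -127.7  301.7] 0.18446185250867458 [ 1.4 -1.  -1.2] [-0.34  0.54  1.79  0.    0.81 -0.72]
comp [ 270    0   93   92 8372] L 130 [512.5  -6.6 110.7] tilt 4.0
comp [ 270    0   93   92 8372] L 140 [ 5.099e+02 -1.000e-01  8.960e+01] tilt 12.4
comp [ 306  131   19   84 1453] L 110 [530.6 -51.7  45.4] tilt 42.5
comp [ 306  131   19   84 1453] L 120 [530.5 -51.2  31.7] tilt 47.1
comp [ 306  131   19   84 1453] L 130 [530.3 -50.8  18.9] tilt 50.8
comp [ 306  131   19   84 1453] L 140 [530.1 -50.3   6.6] tilt 53.8
```

Tilt is about 50°, and the horizontal distance agrees. Now I back off, rise and come over the sill on the entry line.

Request:
apply_moves(series=[[1, [0, 0, 0.8], 0], [1, [-2, 0, 0.8], 0], [1, [-4.0, 0, 0.8], 0], [1, [-4.0, 0, 0.2], 0], [1, [-4.0, 0, 0.2], 0], [1, [-4.0, 0, 0.2], 0]])

```text
t: 11.62
eef_pos: [559.8, -129.7, 340.9]
tcp_rot: [-2.389, 1.569, 2.7]
ft_force: [0.3, -0.4, -1.8]
opening: 0.186
```

```bash
python3 tilt.py | grep -v "tilt -"
python3 - <<'E'
from h import *
c=cam('wrist');s=monitor.state();T=rot(s['tcp_rot']);print(T.round(3))
print('sill proj',proj(c,[527.2,-46.6,48]))
w=cv2.resize(c['image'][60:260,230:410],None,fx=2.5,fy=2.5,interpolation=cv2.INTER_CUBIC)
cv2.imwrite('pics/w3.png',w[:,:,::-1])
E
```

```text
11.675 [ 559.9 -129.7  341. ] 0.18420760766685162 [ 0.1 -0.6 -0.1] [-0.34  0.49  1.75  0.    0.9  -0.72]
comp [ 270    0   86   97 8082] L 130 [512.1  -9.  149.9] tilt 4.0
comp [ 270    0   86   97 8082] L 140 [509.4  -2.5 128.9] tilt 12.4
comp [ 306  129   20   86 1465] L 110 [530.8 -52.6  86. ] tilt 41.6
comp [ 306  129   20   86 1465] L 120 [530.5 -52.1  72.2] tilt 46.3
comp [ 306  129   20   86 1465] L 130 [530.3 -51.6  59.3] tilt 50.1
comp [ 306  129   20   86 1465] L 140 [530.1 -51.1  47. ] tilt 53.1
[[-0.001  0.93   0.368]
 [ 0.     0.368 -0.93 ]
 [-1.    -0.001 -0.001]]
sill proj [313.85832866 120.95429037]
```

View pics/w3.png

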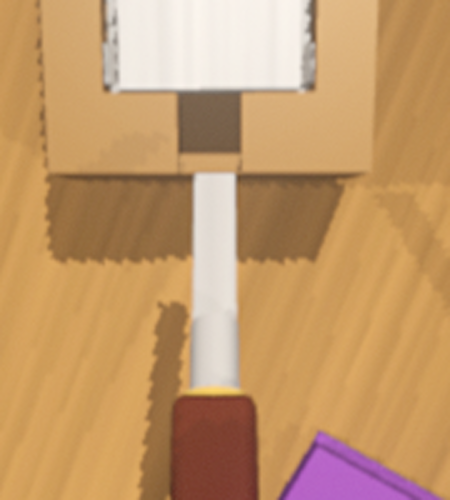

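The notch spans crop 178..241 (middle 209.5) and the blade tip 194..236 (middle 215), so the blade is about 1 mm right of centre and fits. I slide in along the slope with a 1 mm correction.

Request:
apply_moves(series=[[1, [0.6, -0.1, -0.5], 0], [1, [1.2, -0.1, -1.0], 0], [1, [1.8, -0.1, -1.5], 0], [1, [2.4, -0.1, -2.0], 0], [1, [2.8, -0.1, -2.35], 0], [1, [3.2, -0.1, -2.7], 0], [1, [3.2, -0.1, -2.7], 0]])

```text
t: 12.6
eef_pos: [549.2, -105.1, 309.7]
tcp_rot: [0.697, 1.57, -0.496]
ft_force: [1.8, -2.2, -2.8]
opening: 0.187
```

```bash
python3 tilt.py |head -1
python3 - <<'E'
from h import *
c=cam('wrist')
w=cv2.resize(c['image'][60:260,230:410],None,fx=2.5,fy=2.5,interpolation=cv2.INTER_CUBIC)
cv2.imwrite('pics/w4.png',w[:,:,::-1])
E
```

```text
12.65 [ 549.2 -105.1  309.8] 0.18608236385403149 [ 1.7 -1.7 -2.1] [-0.31  0.51  1.82 -0.    0.8  -0.68]
```

View pics/w4.png

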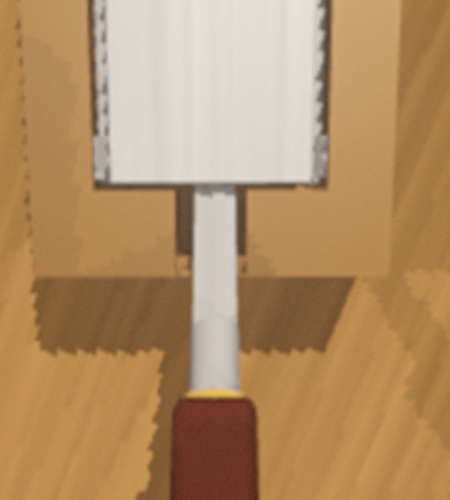

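The blade runs under the cover's edge (the blade vanishes at crop (214,188)), and grip height and distance give 51° with about 30 mm past the sill. I push 2 mm deeper, then lever along the arc about the sill.

Request:
apply_moves(series=[[1, [0.15, 0, -0.13], 0], [1, [0.5, 0, 0.25], 0], [1, [0.83, 0, 0.65], 0], [1, [1.15, 0, 0.95], 0], [1, [1.45, 0, 1.24], 0], [1, [1.8, 0, 1.5], 0], [1, [2.15, 0, 1.77], 0], [1, [2.5, 0, 2.0], 0], [1, [2.85, 0, 2.25], 0], [1, [3.25, 0, 2.47], 0], [1, [3.6, 0, 2.65], 0], [1, [3.6, 0, 2.65], 0]])

```text
t: 14.2
eef_pos: [559.0, -130.0, 273.6]
tcp_rot: [0.603, 1.57, -0.591]
ft_force: [-0.2, -1.5, 4.9]
opening: 0.186
```

```bash
python3 tilt.py |head -1
```

```text
14.25 [ 559.  -130.   273.7] 0.18627131196082747 [-0.1 -2.   4.6] [-0.34  0.58  1.81 -0.    0.74 -0.72]
```

Request:
apply_moves(series=[[1, [0.4, 0, 0.18], 0], [1, [0.78, 0, 0.33], 0], [1, [1.2, 0, 0.48], 0], [1, [1.6, 0, 0.6], 0], [1, [1.85, 0, 0.66], 0], [1, [2.1, 0, 0.72], 0], [1, [2.1, 0, 0.72], 0], [1, [2.1, 0, 0.72], 0]])

```text
t: 15.25
eef_pos: [561.7, -136.7, 252.7]
tcp_rot: [0.761, 1.57, -0.433]
ft_force: [2.2, -4.4, 4.2]
opening: 0.184
```

```bash
python3 tilt.py |head -1
python3 - <<'E'
from h import *
c=cam('wrist'); s=cam('scene')
w=cv2.resize(c['image'][20:260,210:430],None,fx=2,fy=2,interpolation=cv2.INTER_CUBIC)
b=cv2.resize(s['image'][200:275,270:345],(345,345),interpolation=cv2.INTER_CUBIC)
im=np.zeros((480,790,3),np.uint8); im[:,:440]=w; im[:345,445:]=b
cv2.imwrite('pics/w5.png',im[:,:,::-1])
E
```

```text
15.3 [ 561.7 -136.7  252.7] 0.1860747442999098 [ 2.1 -4.   3.5] [-0.35  0.62  1.82 -0.    0.71 -0.73]
```

View pics/w5.png

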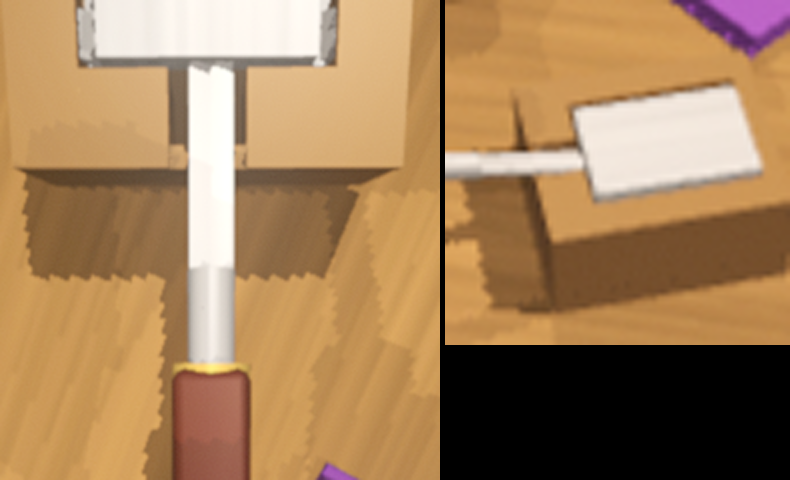

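The edge looks raised (the cover's end face shows as a dark band at crop row 62, and the scene view shows the left end up). I go a little further, to about 7°, for margin.

Request:
apply_moves(series=[[1, [0.3, 0, 0.06], 0], [1, [0.6, 0, 0.12], 0], [1, [0.85, 0, 0.16], 0], [1, [0.85, 0, 0.16], 0], [1, [0.85, 0, 0.16], 0]])

```text
t: 16.02
eef_pos: [562.2, -138.0, 244.0]
tcp_rot: [0.87, 1.57, -0.324]
ft_force: [2.2, -4.8, 3.3]
opening: 0.187
```

```bash
cat > lip.py <<'E'
from h import *
# scene view: top corners of cover's notch end -> height by known plan position
c=cam('scene'); s=monitor.state(); print(s['t'],s['eef_pos'].round(1),s['ft_force'].round(1))
im=c['image'].astype(int); m=((im.min(2)>130)&(im.max(2)-im.min(2)<45)).astype(np.uint8)
u,v=map(int,proj(c,[507.3,2.6,50]).round()); m[:, :u-25]=0
n,l,st,ce=cv2.connectedComponentsWithStats(m); i=l[v,u]
p=np.argwhere(l==i)[:,::-1]; h=cv2.convexHull(p.astype(np.int32)); ap=cv2.approxPolyDP(h,3,True).reshape(-1,2); print(st[i],ap.tolist())
a=np.array([.37,-.929]);l2=np.array([.929,.37]);ct=np.array([507.3,2.6])
for z in (50,54,58): print(z,[proj(c,[*(ct+36*a+k*24.5*l2),z]).round(1).tolist() for k in(-1,1)], 'far',[proj(c,[*(ct-36*a+k*24.5*l2),50]).round(1).tolist() for k in(-1,1)])
E
python3 lip.py
```

```text
16.075 [ 562.2 -137.9  244. ] [ 2.7 -5.7  4.1]
[293 219  46  24 755] [[338, 236], [303, 242], [293, 233], [299, 223], [332, 219]]
50 [[297.8, 224.1], [302.7, 242.4]] far [[332.7, 218.6], [338.8, 236.4]]
54 [[297.7, 222.8], [302.7, 241.1]] far [[332.7, 218.6], [338.8, 236.4]]
58 [[297.7, 221.4], [302.7, 239.7]] far [[332.7, 218.6], [338.8, 236.4]]
```

Request:
apply_moves(series=[[1, [-0.1, 0, 0.8], 0], [1, [-0.2, 0, 1.6], 0], [1, [-0.3, 0, 2.5], 0], [1, [-0.45, 0, 3.5], 0], [1, [-0.65, 0, 5.0], 0], [1, [-4, 0, 5.0], 0], [1, [-4, 0, 5.0], 0], [1, [-4, 0, 5.0], 0]])

```text
t: 17.08
eef_pos: [580.4, -184.6, 283.8]
tcp_rot: [-2.575, 1.57, 2.514]
ft_force: [-0.0, 0.5, -1.4]
opening: 0.184
```

```bash
cat > wr.py <<'E'
from h import *
import pickle,sys
c=cam('wrist'); s=monitor.state(); pickle.dump(c,open('w6.pkl','wb'))
print(s['t'],s['eef_pos'].round(1),s['ft_force'].round(1))
a=np.array([.37,-.929]);l2=np.array([.929,.37]);ct=np.array([507.3,2.6])
for z in (50,54,58): print(z,'end',[proj(c,[*(ct+35.5*a+k*24.5*l2),z]).round(1).tolist() for k in(-1,1)], 'far',[proj(c,[*(ct-36*a+k*24.5*l2),50]).round(1).tolist() for k in(-1,1)])
im=c['image'].astype(int); m=((im.min(2)>140)&(im.max(2)-im.min(2)<45)).astype(np.uint8)
e=proj(c,[*ct,50]); n,l,st,ce=cv2.connectedComponentsWithStats(m); i=l[max(int(e[1]),3),int(e[0])-30]; print(st[i])
for y in range(0,240,6):
    x=np.where(l[y]==i)[0]
    if len(x): print(y,x.min(),x.max(),end='; ')
E
python3 wr.py
```

```text
17.125 [ 580.3 -184.5  283.5] [-0.1  0.8 -0.9]
50 end [[264.9, -49.4], [364.4, -49.6]] far [[259.1, -237.5], [369.5, -237.7]]
54 end [[263.9, -53.6], [365.4, -53.8]] far [[259.1, -237.5], [369.5, -237.7]]
58 end [[262.7, -58.0], [366.5, -58.2]] far [[259.1, -237.5], [369.5, -237.7]]
[     0      0    640    480 300962]
0 15 639; 6 22 639; 12 27 639; 18 16 639; 24 18 639; 30 18 639; 36 18 639; 42 17 639; 48 15 639; 54 12 639; 60 6 639; 66 0 639; 72 0 639; 78 0 639; 84 0 639; 90 0 639; 96 0 639; 102 0 639; 108 0 639; 114 0 639; 120 0 639; 126 0 639; 132 0 639; 138 0 639; 144 0 639; 150 0 639; 156 0 639; 162 0 639; 168 0 639; 174 0 639; 180 0 639; 186 0 639; 192 0 639; 198 0 639; 204 0 639; 210 0 639; 216 0 639; 222 0 639; 228 0 639; 234 0 639;
```

Request:
apply_moves(series=[[1, [-2.5, -2, -2], 0], [1, [-4.6, -4.5, -5], 0], [1, [-4.6, -4.5, -10], 0], [1, [-4.6, -4.5, -12], 0], [1, [-4.6, -4.5, -12], 0], [1, [-4.6, -4.5, -12], 0]])

```text
t: 17.88
eef_pos: [495.1, -90.0, 329.9]
tcp_rot: [0.608, 1.571, -0.586]
ft_force: [-0.1, 1.1, -0.8]
opening: 0.185
```

```bash
python3 wr.py
python3 - <<'E'
from h import *
import pickle
c=pickle.load(open('w6.pkl','rb')); a=cv2.resize(c['image'][0:220,290:530],None,fx=2.5,fy=2.5,interpolation=cv2.INTER_CUBIC)
cv2.imwrite('pics/w6.png',a[:,:,::-1])
E
```

```text
17.925 [495.1 -90.1 329.9] [ 0.1 -0.6 -2.1]
50 end [[343.4, 184.8], [413.9, 184.7]] far [[345.3, 73.2], [421.2, 73.1]]
54 end [[343.8, 185.4], [415.4, 185.3]] far [[345.3, 73.2], [421.2, 73.1]]
58 end [[344.2, 186.0], [417.0, 185.9]] far [[345.3, 73.2], [421.2, 73.1]]
[ 338   72   85  114 8841]
72 346 421; 78 345 421; 84 339 421; 90 339 421; 96 339 420; 102 338 420; 108 338 420; 114 338 419; 120 338 418; 126 338 419; 132 338 419; 138 338 418; 144 338 417; 150 338 417; 156 343 417; 162 343 416; 168 343 416; 174 343 417; 180 343 416;
```

View pics/w6.png

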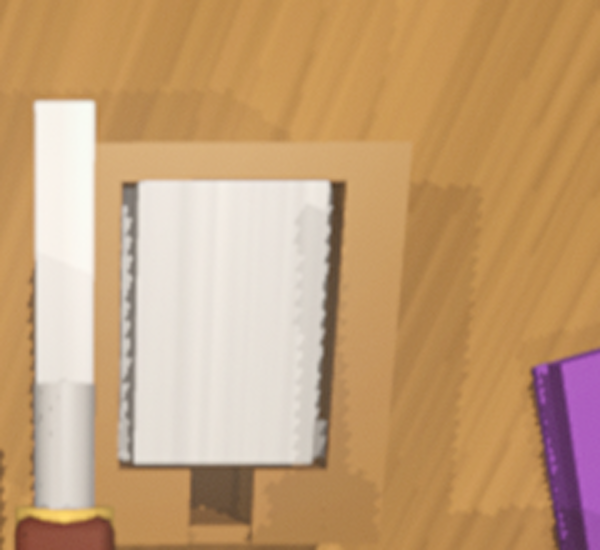

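Eleven pictures viewed. From this one I can't tell whether the cover sprang, so I measure its width ratio sub-pixel against the closed view.

```bash
cat > meas.py <<'E'
from h import *
import pickle,sys
a=np.array([.37,-.929]);l2=np.array([.929,.37]);ct=np.array([507.3,2.6])
def rp(z0,x,k,w=24.5): return [*(ct+x*a+k*w*l2),z0]
for f in sys.argv[1:]:
    c=pickle.load(open(f,'rb')); g=c['image'].min(2).astype(float); out=[]
    for x in (-30,-20,-10,0,10,20,28,33):
        e=[]
        for k in (-1,1):
            # sample lateral profile from 19 to 32 mm at z=50
            q=np.arange(18,34,.25); pts=np.array([proj(c,rp(50,x,k,w)) for w in q],np.float32)
            v=cv2.remap(g.astype(np.float32),pts[:,0].reshape(1,-1),pts[:,1].reshape(1,-1),cv2.INTER_LINEAR)[0]
            v=np.convolve(np.pad(v,2,'edge'),np.ones(5)/5,'valid'); d=np.gradient(v); j=d.argmin(); e.append(q[j])
        out.append((x,float(e[0]),float(e[1]),float(sum(e))))
    # end edge
    ee=[]
    for y in (-15,15):
        q=np.arange(28,46,.25); pts=np.array([proj(c,[*(ct+w*a+y*l2),50]) for w in q],np.float32)
        v=cv2.remap(g.astype(np.float32),pts[:,0].reshape(1,-1),pts[:,1].reshape(1,-1),cv2.INTER_LINEAR)[0]; d=np.gradient(np.convolve(np.pad(v,2,'edge'),np.ones(5)/5,'valid')); ee.append(float(q[d.argmin()]))
    print(f,out,'end',ee,'cam',np.round(c['position'],0))
E
python3 meas.py w2.pkl w6.pkl
python3 - <<'E'
from h import *
import pickle
s0=pickle.load(open('scene0.pkl','rb')); s=cam('scene'); pickle.dump(s,open('s6.pkl','wb'))
d=np.abs(s['image'].astype(int)-s0['image']).max(2)[210:260,285:345]
print('changed px',(d>40).sum(), np.argwhere(d>40).min(0) if (d>40).any() else '', [ (d>40)[:, i:i+10].sum() for i in range(0,60,10)])
a=cv2.resize(s0['image'][205:270,280:350],(390,362),interpolation=cv2.INTER_CUBIC);b=cv2.resize(s['image'][205:270,280:350],(390,362),interpolation=cv2.INTER_CUBIC)
cv2.imwrite('pics/s6.png',np.hstack([a,b])[:,:,::-1])
E
```

```text
w2.pkl [(-30, 25.0, 25.0, 50.0), (-20, 24.75, 25.25, 50.0), (-10, 24.75, 25.0, 49.75), (0, 24.75, 25.0, 49.75), (10, 24.75, 25.0, 49.75), (20, 24.75, 25.0, 49.75), (28, 24.75, 28.0, 52.75), (33, 24.75, 24.75, 49.5)] end [36.5, 36.75] cam [469. -37. 281.]
w6.pkl [(-30, 24.75, 25.5, 50.25), (-20, 25.0, 25.5, 50.5), (-10, 24.75, 25.25, 50.0), (0, 24.75, 25.75, 50.5), (10, 24.75, 25.0, 49.75), (20, 25.0, 25.0, 50.0), (28, 24.75, 28.0, 52.75), (33, 24.75, 25.0, 49.75)] end [35.75, 35.75] cam [470. -22. 310.]
changed px 21 [ 9 12] [np.int64(0), np.int64(4), np.int64(0), np.int64(0), np.int64(8), np.int64(9)]
```

```bash
python3 tilt.py | grep -v "tilt -"
python3 - <<'E'
from h import *
c=cam('wrist');s=monitor.state();T=rot(s['tcp_rot']);P=s['eef_pos'];G0=P+T[:,0]*183
b=-T[:,2]
for th in (0,5,7,10,15,20):
  t=np.radians(th); print(th,[proj(c,G0+np.cos(t)*L*b-np.array([0,0,np.sin(t)*L])).round(1).tolist() for L in (60,130)])
g=c['image'].astype(int)[:,316]; print([ (y,g[y].tolist()) for y in list(range(34,46,2))+list(range(198,212,2))])
E
```

```text
18.025 [494.9 -90.1 329.9] 0.18668847021285068 [ 0.7  1.  -1. ] [-0.31  0.42  1.94  0.    0.79 -0.69]
comp [ 304   40   24  163 3851] L 120 [453.   20.2 126. ] tilt 10.5
comp [ 304   40   24  163 3851] L 130 [451.1  24.9 105.8] tilt 18.9
comp [ 304   40   24  163 3851] L 140 [449.6  28.7  89.2] tilt 24.8
comp [ 338   72   32  114 3531] L 110 [475.5  15.4 123.5] tilt 12.8
comp [ 338   72   32  114 3531] L 120 [476.2  19.6 102.9] tilt 22.0
comp [ 338   72   32  114 3531] L 130 [476.7  22.9  86.3] tilt 28.3
comp [ 338   72   32  114 3531] L 140 [477.1  25.9  71.6] tilt 33.0
0 [[311.8, 174.8], [311.5, -9.7]]
5 [[312.0, 174.4], [311.7, 2.7]]
7 [[312.0, 174.6], [311.8, 7.9]]
10 [[312.1, 175.1], [312.0, 15.9]]
15 [[312.1, 176.7], [312.2, 29.5]]
20 [[312.2, 179.2], [312.4, 43.5]]
[(34, [205, 156, 92]), (36, [200, 152, 89]), (38, [194, 145, 82]), (40, [222, 206, 187]), (42, [249, 246, 239]), (44, [249, 246, 238]), (198, [226, 219, 211]), (200, [225, 218, 211]), (202, [211, 203, 196]), (204, [237, 202, 120]), (206, [254, 218, 114]), (208, [227, 187, 97]), (210, [134, 71, 54])]
```

Run:
```python
from h import *
from scipy.optimize import least_squares
c=cam('wrist');s=monitor.state();T=rot(s['tcp_rot']);P=s['eef_pos'];b=-T[:,2]
# camera rides on tool: use same geometry for all; row of joint top (x=40) and tip
for name,rj,rt in (('w6',205,39.5),('w3',60+390/2.5,129),('w3b',215,128)):
  for D in (180,183,186):
    G0=P+T[:,0]*D
    def f(p):
        L,t=p; r=[]
        for q,row,up in ((L,rj,5.5),(L+70,rt,1.25)):
            X=G0+b*(q*np.cos(t)+up*np.sin(t))+np.array([0,0,-q*np.sin(t)+up*np.cos(t)]); r.append(proj(c,X)[1]-row)
        return r
    z=least_squares(f,[55,.3]); print(name,D,'joint L',z.x[0].round(1),'tip L',(z.x[0]+70).round(1),'deg',np.degrees(z.x[1]).round(1),z.cost.round(2))
```

```text
w6 180 joint L 46.9 tip L 116.9 deg 8.0 0.0
w6 183 joint L 46.6 tip L 116.6 deg 6.6 0.0
w6 186 joint L 46.3 tip L 116.3 deg 5.1 0.0
w3 180 joint L 47.5 tip L 117.5 deg 46.1 0.0
w3 183 joint L 46.6 tip L 116.6 deg 45.6 0.0
w3 186 joint L 45.7 tip L 115.7 deg 45.1 0.0
w3b 180 joint L 48.0 tip L 118.0 deg 45.9 0.0
w3b 183 joint L 47.1 tip L 117.1 deg 45.5 0.0
w3b 186 joint L 46.2 tip L 116.2 deg 45.0 0.0
```

The fit explains it. The pusher slid about 13 mm back in the grip during the tilting (tip now 117 from the pads, not 130), so only about 18 mm went past the sill and the edge fell back. I'll tilt again at the face with the right length.

Request:
apply_moves(series=[[1, [0, 2.2, 5], 0], [1, [0, 4.5, 10.3], 0], [1, [5, 4.5, 10.3], 0], [1, [10.7, 4.5, 10.3], 0], [1, [10.7, 4.5, 10.3], 0], [1, [10.7, 4.5, 10.3], 0], [1, [10.7, 4.5, 9.8], 0], [1, [10.7, 4.5, 9.5], 0], [1, [10.7, 4.5, 9.3], 0], [1, [10.7, 4.5, 9.3], 0]])

```text
t: 19.38
eef_pos: [570.7, -159.3, 223.9]
tcp_rot: [0.736, 1.569, -0.457]
ft_force: [0.9, -2.7, 1.9]
opening: 0.19
```

```bash
cat > tilt2.py <<'E'
from h import *
from scipy.optimize import least_squares
c=cam('wrist');s=monitor.state();T=rot(s['tcp_rot']);P=np.array(s['eef_pos']);b=-T[:,2]
im=c['image'].astype(int); col=np.median(im[:,312:318],axis=1)
y=240
while col[y,1]<130: y-=1
y-=6; rj=y+1
while y>0 and col[y].min()>105: y-=1
rt=y+1; G0=P+T[:,0]*183
def f(p):
    L,t=p; r=[]
    for q,row,up in ((L,rj,5.5),(L+70,rt,1.25)):
        X=G0+b*(q*np.cos(t)+up*np.sin(t))+np.array([0,0,-q*np.sin(t)+up*np.cos(t)]); r.append(proj(c,X)[1]-row)
    return r
z=least_squares(f,[50,.4]); L=z.x[0]+70; t=z.x[1]; tip=G0+b*L*np.cos(t)-np.array([0,0,L*np.sin(t)])
r=tip[:2]-[527.2,-46.6]; rp=P[:2]-[527.2,-46.6]; A=np.array([.37,-.929]);Q=np.array([.929,.37])
print('t',s['t'],'F',s['ft_force'].round(1),'rows',rj,rt,'L',L.round(1),'deg',np.degrees(t).round(1),'tip out',(r@A).round(1),'lat',(r@Q).round(1),'z',tip[2].round(1),'| TCP out',(rp@A).round(1),'lat',(rp@Q).round(1),'z',P[2].round(1),'yaw',np.degrees(np.arctan2(b[1],b[0])).round(1))
E
python3 tilt2.py
```

```text
t 19.425 F [ 0.6 -3.5  1.9] rows 203 41 L 117.3 deg 8.2 tip out 4.9 lat -0.9 z 23.9 | TCP out 120.9 lat -1.3 z 223.7 yaw 111.6
```

Request:
apply_moves(series=[[1, [-0.3, 0, -0.15], 0], [1, [-0.7, 0, -0.22], 0], [1, [-1.3, 0, -0.36], 0], [1, [-1.9, 0, -0.55], 0], [1, [-2.4, 0, -0.7], 0], [1, [-2.9, 0, -0.9], 0], [1, [-3.3, 0, -1.08], 0], [1, [-3.8, 0, -1.3], 0], [1, [-4.2, 0, -1.55], 0], [1, [-4.6, 0, -1.8], 0], [1, [-5.1, 0, -2.1], 0], [1, [-5.5, 0, -2.4], 0], [1, [-5.9, 0, -2.7], 0], [1, [-5.9, 0, -2.7], 0]])

```text
t: 21.18
eef_pos: [560.5, -133.9, 282.6]
tcp_rot: [1.294, 1.57, 0.1]
ft_force: [0.7, -2.7, -0.7]
opening: 0.186
```

```bash
python3 tilt2.py
```

```text
t 21.225 F [ 0.8 -1.8 -1.3] rows 219 118 L 112.3 deg 38.8 tip out 5.9 lat -1.2 z 29.0 | TCP out 93.5 lat -1.4 z 282.4 yaw 111.6
```

Request:
apply_moves(series=[[1, [-0.4, 0, -0.4], 0], [1, [-0.75, 0, -0.75], 0], [1, [-1.1, 0, -1.1], 0], [1, [-1.45, 0, -1.5], 0], [1, [-1.5, 0, -1.6], 0], [1, [-1.5, 0, -1.6], 0]])

```text
t: 21.98
eef_pos: [554.7, -119.2, 297.3]
tcp_rot: [0.904, 1.57, -0.29]
ft_force: [0.9, -2.7, -1.1]
opening: 0.183
```

```bash
python3 tilt2.py
```

```text
t 22.025 F [ 1.3 -2.8 -0.4] rows 228 147 L 111.2 deg 50.6 tip out 7.1 lat -1.1 z 28.3 | TCP out 77.7 lat -1.3 z 297.3 yaw 111.6
```

Request:
apply_moves(series=[[1, [0, 0, 0.8], 0], [1, [-1.5, 0, 0.8], 0], [1, [-3.0, 0, 0.8], 0], [1, [-3.0, 0, 0.2], 0], [1, [-3.0, 0, 0.2], 0], [1, [-3.0, 0, 0.2], 0]])

```text
t: 22.78
eef_pos: [555.3, -120.9, 327.0]
tcp_rot: [-2.487, 1.57, 2.602]
ft_force: [-0.5, -1.2, -1.5]
opening: 0.189
```

```bash
python3 tilt2.py
```

```text
t 22.825 F [ 0.6  0.  -0.2] rows 228 142 L 110.2 deg 47.9 tip out 5.6 lat -1.3 z 62.2 | TCP out 79.5 lat -1.3 z 326.9 yaw 111.6
```

Request:
apply_moves(series=[[1, [0.7, 0, -0.5], 0], [1, [1.3, 0, -1.0], 0], [1, [1.9, 0, -1.5], 0], [1, [2.4, 0, -1.95], 0], [1, [2.8, 0, -2.3], 0], [1, [3.3, 0, -2.8], 0], [1, [3.3, 0, -2.8], 0]])

```text
t: 23.7
eef_pos: [545.0, -94.7, 293.9]
tcp_rot: [-2.394, 1.57, 2.696]
ft_force: [-0.6, -0.5, -1.2]
opening: 0.185
```

```bash
python3 tilt2.py
```

```text
t 23.75 F [ 0.4 -0.1 -0. ] rows 227 159 L 116.3 deg 57.3 tip out -11.4 lat -1.1 z 13.3 | TCP out 51.5 lat -1.2 z 294.1 yaw 111.6
```

No contact, and the blade is hidden by the cover's edge from row 159, whereas its tip was at row 142. So about 15 mm of it is under the cover. Geometry gives 32 mm past the sill. Now I lever.

Request:
apply_moves(series=[[1, [0.2, 0, 0.1], 0], [1, [0.5, 0, 0.5], 0], [1, [0.75, 0, 0.75], 0], [1, [1.0, 0, 0.97], 0], [1, [1.3, 0, 1.2], 0], [1, [1.55, 0, 1.41], 0], [1, [1.85, 0, 1.6], 0], [1, [2.15, 0, 1.8], 0], [1, [2.45, 0, 1.98], 0], [1, [2.77, 0, 2.14], 0], [1, [3.1, 0, 2.28], 0], [1, [3.4, 0, 2.42], 0], [1, [3.7, 0, 2.53], 0], [1, [4.08, 0, 2.64], 0]])

```text
t: 25.5
eef_pos: [555.1, -119.8, 253.4]
tcp_rot: [0.866, 1.57, -0.328]
ft_force: [2.4, -1.7, 4.9]
opening: 0.184
```

Request:
apply_moves(series=[[1, [0.2, 0, 0.06], 0], [1, [0.4, 0, 0.1], 0], [1, [0.55, 0, 0.14], 0], [1, [0.69, 0, 0.17], 0], [1, [0.85, 0, 0.2], 0], [1, [0.85, 0, 0.2], 0], [1, [0.85, 0, 0.2], 0]])

```text
t: 26.38
eef_pos: [555.6, -121.5, 244.9]
tcp_rot: [1.237, 1.571, 0.043]
ft_force: [3.0, -2.2, 3.4]
opening: 0.191
```

```bash
python3 tilt2.py; python3 -c "
from h import *;import pickle
pickle.dump(cam('wrist'),open('w7.pkl','wb'))"; python3 meas.py w7.pkl
```

```text
t 26.425 F [ 4.3 -3.1  2.8] rows 218 1 L 110.0 deg -11.2 tip out -27.9 lat -1.1 z 83.3 | TCP out 80.1 lat -1.3 z 244.9 yaw 111.6
w7.pkl [(-30, 18.0, 18.0, 36.0), (-20, 18.0, 18.0, 36.0), (-10, 18.0, 18.0, 36.0), (0, 18.0, 18.0, 36.0), (10, 28.25, 26.75, 55.0), (20, 28.25, 27.0, 55.25), (28, 28.25, 27.0, 55.25), (33, 28.25, 27.75, 56.0)] end [34.5, 32.25] cam [530. -54. 225.]
```

Request:
apply_moves(series=[[1, [-0.1, 0, 0.8], 0], [1, [-0.2, 0, 1.6], 0], [1, [-0.35, 0, 2.5], 0], [1, [-0.5, 0, 3.5], 0], [1, [-0.7, 0, 5.0], 0], [1, [-4, 0, 5.0], 0], [1, [-8.5, -2, 0], 0], [1, [-8.5, -4.5, -5], 0], [1, [-8.5, -4.5, -5], 0], [1, [-8.5, -4.5, -5], 0]])

```text
t: 27.72
eef_pos: [496.0, -92.2, 330.4]
tcp_rot: [0.863, 1.569, -0.331]
ft_force: [0.5, -0.5, -0.7]
opening: 0.186
```

```bash
python3 -c "
from h import *;import pickle
c=cam('wrist');pickle.dump(c,open('w8.pkl','wb'));print(proj(c,[527.2,-46.6,48]),monitor.state()['eef_pos'])
save(c,'pics/w8full.png')"; python3 meas.py w8.pkl; python3 tilt2.py
```

```text
[377.13454761 205.63982554] [496.22005681 -92.38473027 330.04272162]
w8.pkl [(-30, 25.5, 27.5, 53.0), (-20, 25.5, 27.25, 52.75), (-10, 25.75, 27.0, 52.75), (0, 25.75, 27.0, 52.75), (10, 26.25, 27.0, 53.25), (20, 26.25, 26.75, 53.0), (28, 26.0, 27.75, 53.75), (33, 26.0, 26.75, 52.75)] end [37.25, 38.0] cam [471. -24. 311.]
t 27.825 F [ 0.2 -0.  -0.6] rows 217 52 L 111.4 deg 6.1 tip out -79.6 lat -45.4 z 134.9 | TCP out 31.1 lat -45.7 z 329.8 yaw 111.6
```

Widths at the rim plane grew from 49.8 to about 53 mm, so the cover has changed state. I use the last picture to confirm.

Run:
```python
from h import *
import pickle
c=pickle.load(open('w8.pkl','rb')); s=cam('scene');t=cam('top'); pickle.dump(s,open('s8.pkl','wb'))
im=np.zeros((590,800,3),np.uint8)
a=cv2.resize(c['image'][30:226,310:476],None,fx=3,fy=3,interpolation=cv2.INTER_CUBIC); im[:588,:498]=a
b=cv2.resize(s['image'][208:268,280:350],None,fx=4.2,fy=4.2,interpolation=cv2.INTER_CUBIC); im[:b.shape[0],502:502+b.shape[1]]=b
d=cv2.resize(t['image'][225:295,285:357],None,fx=4.1,fy=4.1,interpolation=cv2.INTER_CUBIC); im[290:290+d.shape[0],502:502+d.shape[1]]=d[:300]
cv2.imwrite('pics/w8.png',im[:,:,::-1])
```

```text
(no output)
```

View pics/w8.png

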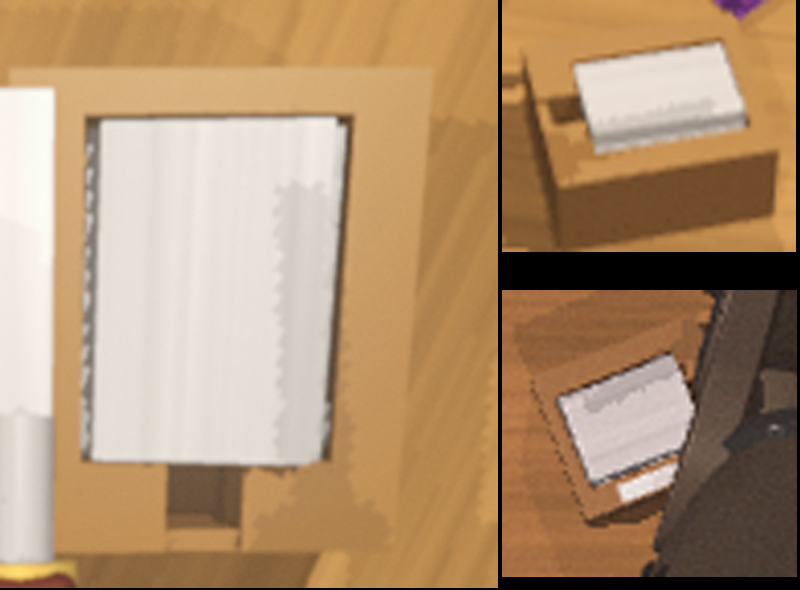

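The scene crop shows the cover's notch end standing proud: its side face widens from (745,125) to (590,150). It is sprung. Now I take the pusher back to its clear original spot and lay it down.

Request:
apply_moves(series=[[1, [0, 2.9, -5.1], 0.07], [1, [0, 5.8, -10.2], 0.15], [1, [0, 8.7, -15.3], 0.22], [1, [0, 11.6, -20.4], 0.29], [1, [0, 14.5, -25.5], 0.37], [1, [0, 17.4, -30.6], 0.436], [1, [2, 17.4, -30.6], 0.436], [1, [7, 17.4, -30.6], 0.436], [1, [11, 17.4, -30.6], 0.436], [1, [12.2, 17.4, -30.6], 0.436], [1, [12.8, 17.4, -30.6], 0.436], [1, [13.2, 17.4, -30.6], 0.436], [1, [13.5, 17.4, -30.6], 0.436], [1, [13.5, 17.4, -30.6], 0.436]])

```text
t: 29.68
eef_pos: [545.0, 256.8, 196.9]
tcp_rot: [1.875, 1.568, 0.245]
ft_force: [-0.5, -1.9, 2.9]
opening: 0.187
```

```bash
python3 tilt2.py
```

```text
t 29.725 F [-0.7 -2.   3.8] rows 222 52 L 110.2 deg 3.2 tip out -374.9 lat 176.0 z 7.8 | TCP out -275.3 lat 128.8 z 196.9 yaw 86.6
```

Request:
apply_moves(series=[[1, [0.1, 0, 0], 0], [1, [0.2, 0, 0], 0], [1, [0.2, 0, 0], 0], [-1, [0.2, 0, 0], 0], [-1, [0.2, 0, 0], 0], [-1, [0.2, 0, 0], 0], [-1, [0.2, 0, 0], 0], [-1, [-2, 0, 0], 0], [-1, [-8, 0, 0], 0], [-1, [-14, 0, 0], 0], [-1, [-14, 0, 0], 0]])

```text
t: 31.1
eef_pos: [544.8, 257.2, 339.3]
tcp_rot: [1.978, 1.563, 0.349]
ft_force: [0.3, -0.3, -1.0]
opening: 0.964
```

Run:
```python
from h import *
c=cam('wrist');s=monitor.state();print(s['t'],s['eef_pos'],s['opening'],s['joints'].round(2),rot(s['tcp_rot'])[:2,1].round(3))
im=c['image'].astype(int)
m=(im[...,0]-im[...,1]>45)&(im[...,1]<85); m=m.astype(np.uint8); m[:,:270]=0;m[:,370:]=0;m[300:]=0
n,l,st,ce=cv2.connectedComponentsWithStats(m); i=1+st[1:,4].argmax(); r=cv2.minAreaRect(np.argwhere(l==i)[:,::-1].astype(np.float32)); print(r,[plane(c,*b,20).round(1).tolist() for b in cv2.boxPoints(r)])
g=np.median(im[:,315:322],axis=1); print('bright rows',[y for y in range(0,200) if g[y].min()>140][:1],); 
y=[y for y in range(0,200) if g[y].min()>140][0]; print('tip',plane(c,318,y,11))
```

```text
31.15 [544.3613297 257.0478966 336.675845 ] 0.9770242523543159 [0.33 0.53 1.69 0.   0.91 0.39] [ 0.998 -0.059]
((313.0, 237.5), (91.0, 20.0), 90.0) [[540.4, 295.5, 20.0], [556.5, 294.5, 20.0], [552.3, 217.0, 20.0], [535.3, 218.0, 20.0]]
bright rows [99]
tip [556.6270591  365.83127716  11.        ]
```

The pusher lies flat (grip x≈546, tip at 110 from it as it should be). Now over the raised end of the cover, jaws across its 49.

Request:
apply_moves(series=[[-1, [0, -0.2, 5], -0.1], [-1, [0, -0.4, 10], -0.2], [-1, [0, -0.6, 15], -0.3], [-1, [0, -0.8, 20], -0.4], [-1, [0, -1.0, 25], -0.438], [-1, [2, -1.1, 28], -0.438], [-1, [5, -1.1, 28], -0.438], [-1, [5, -1.1, 28], -0.438], [-1, [5, -1.1, 28], -0.438], [-1, [5, -1.1, 28], -0.438]])

```text
t: 32.4
eef_pos: [517.1, -21.4, 285.6]
tcp_rot: [1.102, 1.57, -0.089]
ft_force: [0.5, -0.4, 0.1]
opening: 0.997
```

```bash
cat > now.py <<'E'
from h import *
s=monitor.state();P=np.array(s['eef_pos']);T=rot(s['tcp_rot'])
rp=P[:2]-[507.3,2.6];print(s['t'],P.round(1),'along a',rp@[.37,-.929],'lat',rp@[.929,.37],'op',s['opening'],'F',s['ft_force'].round(1),T[:2,1:].round(3).tolist())
E
python3 now.py; python3 -c "
from h import *;import pickle
pickle.dump(cam('wrist'),open('w9.pkl','wb'))"; python3 meas.py w9.pkl
```

```text
32.4 [517.1 -21.4 285.6] along a 25.942848642213203 lat 0.2150983598484323 op 0.9965151884153457 F [ 0.5 -0.4  0.1] [[0.929, 0.371], [0.371, -0.929]]
w9.pkl [(-30, 27.0, 27.5, 54.5), (-20, 27.25, 27.5, 54.75), (-10, 27.5, 27.5, 55.0), (0, 27.25, 27.25, 54.5), (10, 27.5, 27.25, 54.75), (20, 26.5, 27.0, 53.5), (28, 29.0, 28.5, 57.5), (33, 26.5, 27.0, 53.5)] end [38.0, 39.5] cam [492.  46. 266.]
```

Request:
apply_moves(series=[[-1, [2, 0, 0], 0], [-1, [3.6, 0, 0], 0], [-1, [4.1, 0, 0], 0], [-1, [4.4, 0, 0], 0], [-1, [4.4, 0, 0], 0], [-1, [4.4, 0, 0], 0]])

```text
t: 33.2
eef_pos: [517.0, -21.8, 241.4]
tcp_rot: [1.14, 1.57, -0.052]
ft_force: [0.0, 1.1, -0.3]
opening: 0.999
```

```bash
python3 now.py
```

```text
33.2 [517.  -21.8 241.4] along a 26.293900785540657 lat 0.005513208574035533 op 0.9986878958947433 F [ 0.   1.1 -0.3] [[0.929, 0.37], [0.37, -0.929]]
```

Request:
apply_moves(series=[[1, [0, 0, 0], 0], [1, [0, 0, 0], 0], [1, [0, 0, 0], 0], [1, [0, 0, 0], 0], [1, [0, 0, 0], 0], [1, [0, 0, 0], 0], [1, [0, 0, 0], 0]])

```text
t: 34.08
eef_pos: [518.8, -21.1, 242.4]
tcp_rot: [1.279, 1.563, 0.087]
ft_force: [12.0, 18.0, 14.2]
opening: 0.348
```

```bash
python3 now.py
python3 - <<'E'
from h import *
import pickle
s=cam('scene'); pickle.dump(s,open('s10.pkl','wb')); save(s,'pics/s10.png')
im=s['image'].astype(int); m=((im.min(2)>120)&(im.max(2)-im.min(2)<45)).astype(np.uint8)
print('px now'); 
for f in ('scene0.pkl','s8.pkl','s10.pkl'):
    i=pickle.load(open(f,'rb'))['image'].astype(int); m=((i.min(2)>120)&(i.max(2)-i.min(2)<45))[205:262,285:345]
    print(f,m.sum()); print('\n'.join(''.join('#' if v else '.' for v in r) for r in m[8:48:2]))
E
```

```text
34.075 [518.8 -21.1 242.4] along a 26.26102597250451 lat 1.874934759947449 op 0.3484016266939205 F [12.  18.  14.2] [[0.929, 0.369], [0.369, -0.929]]
px now
scene0.pkl 728
............................................................
............................................................
............................................................
.........................................#######............
.............................####################...........
..............###################################...........
............######################################..........
.............######################################.........
.............######################################.........
..............######################################........
..............#######################################.......
...............######################################.......
................#####################################.......
................##########################..................
.................#############..............................
.............
[... 2054 characters left out ...]
..................##.........
.................................................###........
.................................................###........
................................................####........
.....................................################.......
.............................#################..............
.........................#########..........................
....................##......................................
............................................................
............................................................
............................................................
............................................................
```

The opening (33 mm) is under 49, so the fingers rode over the cover instead of gripping it. I open, rise and measure its height.

Request:
apply_moves(series=[[-1, [0, 0, 0], 0], [-1, [0, 0, 0], 0], [-1, [-2, 0, 0], 0], [-1, [-5, 0, 0], 0], [-1, [-9, 0, 6], 0], [-1, [-9, 0, 6], 0], [-1, [-9, 0, 6], 0]])

```text
t: 35.0
eef_pos: [538.7, -77.8, 330.4]
tcp_rot: [-2.332, 1.57, 2.758]
ft_force: [0.4, 0.6, -0.9]
opening: 0.979
```

```bash
cat > prof.py <<'E'
from h import *
import pickle,sys
c=cam('wrist') if len(sys.argv)<2 else pickle.load(open(sys.argv[1],'rb'))
if len(sys.argv)<2: pickle.dump(c,open('wl.pkl','wb'))
a=np.array([.37,-.929]);l2=np.array([.929,.37]);ct=np.array([507.3,2.6]); g=c['image'].min(2).astype(np.float32)
rel=np.array(c['position'][:2])-ct; print('cam along',rel@a,'lat',rel@l2,'h',c['position'][2]-50)
q=np.arange(-32,32.1,1)
for x in (-33,-20,-5,10,20,27,32):
    pts=np.array([proj(c,[*(ct+x*a+w*l2),50]) for w in q],np.float32)
    v=cv2.remap(g,pts[:,0].reshape(1,-1),pts[:,1].reshape(1,-1),cv2.INTER_LINEAR)[0].astype(int); print(x,'L',v[:14].tolist(),'R',v[-14:].tolist())
q=np.arange(30,46,1)
for y in (-18,18):
    pts=np.array([proj(c,[*(ct+w*a+y*l2),50]) for w in q],np.float32)
    print('end',y,cv2.remap(g,pts[:,0].reshape(1,-1),pts[:,1].reshape(1,-1),cv2.INTER_LINEAR)[0].astype(int).tolist())
E
python3 now.py; python3 prof.py; echo ---w8; python3 prof.py w8.pkl; echo --w6;python3 prof.py w6.pkl
```

```text
35.0 [538.7 -77.8 330.4] along a 86.34909085357671 lat -0.5578112972610615 op 0.9791317615350592 F [ 0.4  0.6 -0.9] [[0.93, 0.369], [0.369, -0.93]]
cam along 14.078127669260805 lat 0.912126103818177 h 260.9391450841906
-33 L [101, 101, 99, 67, 61, 102, 171, 202, 203, 205, 205, 206, 206, 207] R [215, 213, 212, 211, 195, 193, 199, 195, 135, 61, 96, 117, 115, 116]
-20 L [100, 100, 99, 70, 77, 122, 178, 205, 205, 205, 206, 206, 206, 206] R [213, 213, 211, 211, 200, 190, 195, 190, 134, 61, 90, 113, 112, 111]
-5 L [98, 98, 96, 75, 93, 138, 198, 206, 206, 206, 206, 207, 208, 207] R [213, 211, 211, 209, 193, 193, 193, 176, 111, 59, 88, 106, 106, 106]
10 L [93, 93, 91, 77, 113, 142, 191, 207, 206, 207, 207, 207, 207, 207] R [210, 210, 209, 204, 186, 191, 191, 178, 100, 60, 82, 100, 101, 100]
20 L [89, 89, 91, 77, 125, 165, 201, 207, 207, 208, 207, 207, 207, 207] R [209, 209, 208, 205, 185, 189, 189, 166, 92, 56, 80, 98, 98, 97]
27 L [85, 85, 83, 110, 163, 175, 194, 198, 202, 205, 205, 206, 207, 207] R [208, 208, 208, 201, 182, 188, 189, 179, 143, 105, 85, 93, 93, 93]
32 L [85, 84, 82, 93, 126
[... 2069 characters left out ...]
, 185, 168, 117, 150, 207, 216, 216, 217, 217, 216] R [210, 206, 199, 197, 198, 191, 128, 75, 59, 61, 76, 93, 93, 92]
20 L [103, 99, 99, 124, 178, 176, 118, 149, 205, 214, 214, 214, 215, 215] R [214, 210, 198, 196, 197, 190, 137, 78, 56, 59, 75, 88, 88, 89]
27 L [99, 97, 105, 145, 172, 164, 119, 150, 208, 215, 214, 215, 215, 214] R [206, 199, 196, 195, 196, 190, 162, 144, 116, 82, 73, 87, 86, 86]
32 L [97, 95, 102, 143, 178, 171, 124, 148, 210, 215, 214, 215, 214, 213] R [210, 203, 198, 195, 194, 191, 160, 145, 122, 86, 69, 83, 85, 84]
end -18 [214, 213, 213, 213, 213, 196, 118, 66, 89, 94, 93, 93, 92, 92, 93, 93]
end 18 [209, 209, 209, 209, 210, 197, 119, 65, 83, 87, 84, 84, 84, 84, 84, 82]
```

```bash
cat > asc.py <<'E'
from h import *
import pickle,sys
c=pickle.load(open(sys.argv[1],'rb')); z=float(sys.argv[2]) if len(sys.argv)>2 else 50
a=np.array([.37,-.929]);l2=np.array([.929,.37]);ct=np.array([507.3,2.6]); im=c['image'].astype(np.float32)
xs=np.arange(-42,46,3); ys=np.arange(-34,34.1,1)
print('lat -34..34 step 1; rows along step 3')
for x in xs:
    pts=np.array([proj(c,[*(ct+x*a+w*l2),z]) for w in ys],np.float32)
    v=cv2.remap(im,pts[:,0].reshape(1,-1),pts[:,1].reshape(1,-1),cv2.INTER_LINEAR)[0]
    b=v[:,2]; s=v[:,0]-v[:,2]
    print('%4d '%x+''.join(chr(ord('a')+int(q/26)) if t>28 else str(min(9,int(q/26))) for q,t in zip(b,s)))
E
for f in w6 w8 wl; do echo $f; python3 asc.py $f.pkl; done
```

```text
w6
lat -34..34 step 1; rows along step 3
 -42 eeeeeeeeeeeeeeeeeeeeeeeeeeeeeeeeeeeeeeeeeeeeeeeeeeeeeeeeeeeeeeeeeeeee
 -39 eeeeeeeeeeeeeeeeeeeeeeeeeeeeeeeeeeeeeeeeeeeeeeeeeeeeeeeeeeeeeeeeeeeee
 -36 eeeeedcccf8888888888888888888888888888888888888888888888887dbbcdeeeee
 -33 eeeeee444588888888888888888888888888888888888888888888888885cbcdeeeee
 -30 eeeeef7546888888888888888888888888888888888888888888877888863bcdeeeee
 -27 eeeeef775588888888888888888888888888888888888888888777777774cbcdeeeee
 -24 eeeeef654588888888888888888888888888888888888888888777777776dccdeeeee
 -21 eeeeef764588888888888888888888888888888888888888888877777776dccdeeeed
 -18 eeeeef775588888888888888888888888888888888888888888888777775cccddeeee
 -15 eeeeef754588888888888888888888888888888888888888888777777777dccdeeded
 -12 eeeeef775688888888888888888888888888888888888888888877777775cccdddddd
  -9 eeeeef754688888888888888888888888888888888888888888887777776dccdddddd
  -6 eeeeef774588888888888888888888888888888888888888888877777775cccdddddd
  -3 eeeeef654688888888888888888888888888888888888888888877777776dccdddddd
   0 eeee
[... 5072 characters left out ...]
78877778888877776dcdddddd
  21 dddddc3577788777777777788878888877887788888887877778888876776dcdddddd
  24 dddddd567777777777777778887788887788778888777877777888777777644dddddd
  27 ddddde667777777777777778887788887778778778777777777788887777654dddddd
  30 ddddde557777777777777778887888887777778887777777777788777777655dddddd
  33 dddddd567777777777777778887888887777778887777777777777777777653dddddd
  36 dddddcc577777777777777788878888877777788877787877778887777665cccddddd
  39 dddddddddddddddddddddddddccccccccccccccccccccddccccccccdddddddddddddd
  42 dddddddddddddddddddddddddcccccccccccccccccccddddddddddddddddddddddddd
  45 dddddddddddddddddddddddddcccccccccccccccccccddddddddddddddddddddddddd
```

```bash
cat > sc.py <<'E'
from h import *
import pickle,sys
a=np.array([.37,-.929]);l2=np.array([.929,.37]);ct=np.array([507.3,2.6])
s=cam('scene'); pickle.dump(s,open('snow.pkl','wb'))
for f in ['scene0.pkl','s6.pkl','s8.pkl','snow.pkl']:
    c=pickle.load(open(f,'rb')); g=c['image'].min(2).astype(np.float32); o=[]
    for x in (-30,-15,0,15,24,32):
        # vertical (image) profile through upper (−l2) and lower (+l2) top edges
        r=[]
        for k in (-1,1):
            u,v=proj(c,[*(ct+x*a+k*24.5*l2),50]); q=np.arange(-6,6.1,.25)
            p=cv2.remap(g,np.full((1,len(q)),u,np.float32),(v+q).astype(np.float32).reshape(1,-1),cv2.INTER_LINEAR)[0]
            d=np.gradient(p)*(-k); j=d.argmax(); r.append((float(q[j]),int(d[j])))
        # count of bright px below lower edge
        o.append((x,r))
    print(f,o)
    for x in (-30,0,24,32):
        u,v=proj(c,[*(ct+x*a+24.5*l2),50]); print('   lower prof',x,[int(g[int(round(v))+i,int(round(u))]) for i in range(-5,7)], 'upper',[int(g[int(round(proj(c,[*(ct+x*a-24.5*l2),50])[1]))+i,int(round(proj(c,[*(ct+x*a-24.5*l2),50])[0]))]) for i in range(-5,5)])
E
python3 sc.py
```

```text
scene0.pkl [(-30, [(-0.75, 19), (-0.5, 11)]), (-15, [(-0.75, 28), (0.25, 11)]), (0, [(-1.0, 30), (0.0, 14)]), (15, [(-1.0, 22), (-0.25, 11)]), (24, [(-0.75, 28), (0.0, 12)]), (32, [(-1.5, 22), (-0.75, 10)])]
   lower prof -30 [186, 201, 203, 204, 185, 141, 103, 84, 75, 75, 75, 75] upper [74, 76, 75, 59, 102, 178, 201, 203, 201, 199]
   lower prof 0 [202, 203, 201, 204, 205, 167, 108, 90, 77, 77, 77, 78] upper [75, 77, 76, 66, 48, 165, 202, 204, 203, 202]
   lower prof 24 [203, 203, 203, 204, 204, 169, 117, 94, 78, 78, 77, 79] upper [76, 77, 77, 60, 68, 175, 205, 204, 204, 202]
   lower prof 32 [203, 203, 203, 205, 187, 144, 106, 86, 79, 78, 79, 78] upper [79, 79, 76, 54, 152, 196, 206, 206, 204, 203]
s6.pkl [(-30, [(-0.75, 20), (-0.5, 11)]), (-15, [(-0.75, 29), (0.25, 10)]), (0, [(-1.0, 31), (0.0, 11)]), (15, [(-1.0, 23), (0.75, 9)]), (24, [(-0.75, 29), (0.0, 10)]), (32, [(-1.5, 23), (0.25, 9)])]
   lower prof -30 [214, 215, 215, 216, 196, 150, 112, 91, 84, 85, 83, 85] upper [84, 83, 85, 65, 112, 191, 214, 214, 214, 211]
   lower prof 0 [215, 215, 212, 202, 195, 161, 114, 96, 86, 86,
[... 1030 characters left out ...]
(-30, [(-1.75, 26), (1.5, 9)]), (-15, [(-1.75, 24), (-2.75, 9)]), (0, [(-1.0, 16), (2.0, 13)]), (15, [(-1.0, 17), (1.75, 15)]), (24, [(-1.75, 25), (2.0, 13)]), (32, [(-1.5, 20), (1.25, 10)])]
   lower prof -30 [215, 216, 185, 145, 142, 159, 153, 113, 86, 84, 87, 86] upper [84, 86, 85, 66, 175, 210, 213, 211, 210, 212]
   lower prof 0 [214, 215, 199, 163, 142, 148, 164, 136, 86, 87, 87, 87] upper [87, 88, 87, 76, 120, 194, 213, 213, 211, 212]
   lower prof 24 [214, 215, 192, 155, 142, 157, 173, 138, 86, 88, 87, 88] upper [81, 81, 82, 62, 176, 212, 215, 214, 212, 214]
   lower prof 32 [214, 215, 182, 142, 142, 166, 158, 115, 87, 89, 89, 89] upper [84, 83, 77, 110, 185, 206, 206, 209, 214, 216]
```

Request:
apply_moves(series=[[-1, [3, 3, 0], 0], [-1, [6, 6.5, 0], 0], [-1, [6, 6.5, 0], 0], [-1, [6, 6.5, 0], 0]])

```text
t: 35.6
eef_pos: [598.9, -52.9, 270.5]
tcp_rot: [-2.166, 1.569, 2.927]
ft_force: [0.4, -1.1, 0.6]
opening: 0.998
```

```bash
python3 prof.py; python3 asc.py wl.pkl | sed -n '2,40p'
```

```text
cam along 13.195494410783859 lat 65.83189665620571 h 201.04962488713733
-33 L [81, 82, 79, 52, 45, 74, 194, 201, 202, 203, 203, 203, 203, 203] R [205, 205, 196, 131, 127, 149, 187, 190, 183, 121, 94, 101, 101, 101]
-20 L [85, 84, 83, 57, 47, 91, 202, 204, 205, 205, 206, 207, 207, 207] R [200, 199, 183, 119, 116, 148, 180, 178, 170, 111, 88, 95, 96, 96]
-5 L [84, 85, 82, 58, 52, 109, 193, 198, 200, 201, 202, 202, 200, 202] R [201, 201, 178, 120, 120, 154, 181, 179, 168, 103, 89, 95, 93, 94]
10 L [85, 86, 85, 63, 54, 122, 199, 201, 202, 203, 203, 203, 209, 212] R [201, 202, 165, 118, 122, 161, 182, 179, 164, 100, 82, 91, 92, 90]
20 L [84, 84, 83, 62, 54, 136, 201, 202, 203, 203, 204, 206, 209, 212] R [202, 203, 158, 118, 125, 166, 180, 178, 163, 91, 83, 89, 88, 87]
27 L [84, 84, 81, 59, 81, 179, 201, 202, 203, 204, 204, 210, 210, 211] R [201, 200, 157, 117, 122, 167, 179, 179, 151, 131, 96, 84, 84, 84]
32 L [83, 83, 81, 58, 76, 175, 202, 202, 204, 204, 202, 201, 202, 203] R [201, 201, 151, 119, 125, 168, 179, 178, 157, 131, 104, 82, 82, 82]
end -18 [206, 203, 203, 203, 202, 203, 203, 1
[... 1666 characters left out ...]
777777777776446766ddddddd
  21 dddddcb57777777888778888888888888888888888877777777777764466663dddddd
  24 dddddcc5777777888877888888888888888888888888877777777776446665edddddd
  27 dddddcd67777788888778888888888888888888888888777777777764466655dddddd
  30 dddddcd67777777777777788777888777887788887887777777777754466655eddddd
  33 dddddcd67777777777777777777777777777777777777777777777754466654dddddd
  36 dddddcc5777777777777777777777777777777777777777777777775446665dcddddd
  39 dddddddddddddddddddddddddccccccccccccccccccccdccccccccccddddddddddddd
  42 dddddddddddddddddddddddddccccccccccccccccccdddddddddddddddddddddddddd
  45 cddddddddddddddddddddddddcccccccbcccccccccccddddddddddddddddddddddddd
```

This view (camera on the right) gives the cover's pose. Its right edge is raised about 11 mm and its left about 4 mm, along the whole length, so the middle is about 7.5 up. It is out on the right and low on the left, which is why the jaws across 49 rode over the left side. Its end faces stand about 8 mm above the rim right of centre, so I'll grip there, along the 72 length, and lift slowly while watching the force.

Request:
apply_moves(series=[[-1, [0, -3, -4.2], 0.18], [-1, [0, -5.9, -8.4], 0.36], [-1, [0, -5.9, -8.4], 0.54], [-1, [0, -5.9, -8.4], 0.72], [-1, [0, -5.9, -8.4], 0.9], [-1, [0, -5.9, -8.4], 1.08], [-1, [0, -5.9, -8.4], 1.26], [-1, [0, -5.9, -8.4], 1.44], [-1, [0, -5.9, -8.4], 1.571], [-1, [0, -5.9, -8.4], 1.571], [-1, [0, -5.9, -8.4], 1.571]])

```text
t: 37.02
eef_pos: [513.4, 2.6, 271.5]
tcp_rot: [2.756, 1.57, -0.004]
ft_force: [-0.1, 0.1, 0.3]
opening: 0.996
```

```bash
python3 now.py; python3 -c "
from h import *
print(monitor.state()['joints'].round(2))"
```

```text
37.025 [513.4   2.6 271.5] along a 2.281612102627954 lat 5.615170324267098 op 0.996107341760304 F [-0.1  0.1  0.3] [[0.372, -0.928], [-0.928, -0.372]]
[-0.12  0.52  1.96  0.    0.65  1.07]
```

Request:
apply_moves(series=[[-1, [1.5, 0, 0], 0], [-1, [2.5, 0, 0], 0], [-1, [2.95, 0, 0], 0], [-1, [2.95, 0, 0], 0], [1, [2.95, 0, 0], 0], [1, [2.95, 0, 0], 0], [1, [2.95, 0, 0], 0], [1, [2.95, 0, 0], 0]])

```text
t: 38.02
eef_pos: [513.6, 2.8, 241.5]
tcp_rot: [-1.275, 1.571, 2.245]
ft_force: [-1.0, 2.6, 0.9]
opening: 0.749
```

It grips the length: 0.749·95 = 71 mm. I lift slowly.

Request:
apply_moves(series=[[1, [0, 0, 0], 0], [1, [0, 0, 0], 0], [1, [-0.1, 0, 0], 0], [1, [-0.2, 0, 0], 0], [1, [-0.3, 0, 0], 0], [1, [-0.4, 0, 0], 0], [1, [-0.4, 0, 0], 0]])

```text
t: 38.9
eef_pos: [513.6, 2.7, 245.4]
tcp_rot: [-1.723, 1.571, 1.798]
ft_force: [0.2, 5.4, -7.4]
opening: 0.745
```

Request:
apply_moves(series=[[1, [-0.1, 0, 0], 0], [1, [-0.2, 0, 0], 0], [1, [-0.3, 0, 0], 0], [1, [-0.4, 0, 0], 0], [1, [-0.5, 0, 0], 0], [1, [-0.6, 0, 0], 0]])

```text
t: 39.65
eef_pos: [513.6, 2.6, 251.7]
tcp_rot: [2.727, 1.571, -0.036]
ft_force: [-1.0, 3.0, -3.4]
opening: 0.749
```

Request:
apply_moves(series=[[1, [-0.2, 0, 0], 0], [1, [-0.4, 0, 0], 0], [1, [-0.7, 0, 0], 0], [1, [-1.2, 0, 0], 0], [1, [-2.0, 0, 0], 0], [1, [-3.5, 0, 0], 0], [1, [-3.5, 0, 0], 0], [1, [-3.5, 0, 0], 0]])

```text
t: 40.65
eef_pos: [513.6, 2.7, 286.6]
tcp_rot: [2.853, 1.57, 0.09]
ft_force: [0.1, 0.8, -1.8]
opening: 0.747
```

```bash
python3 now.py
python3 - <<'E'
from h import *
s=cam('scene'); i=s['image'].astype(int); m=((i.min(2)>115)&(i.max(2)-i.min(2)<45))[180:262,285:355]
print('\n'.join(''.join('#' if v else '.' for v in r) for r in m[::2]))
E
```

```text
40.65 [513.6   2.7 286.6] along a 2.231700227576109 lat 5.865692073595286 op 0.7470702205629935 F [ 0.1  0.8 -1.8] [[0.37, -0.929], [-0.929, -0.37]]
......................................................................
......................................................................
......................................................................
......................................................................
..............................................###########.............
................................################......................
....................##############....................................
......................................................................
......................................................................
......................................................................
......................................................................
......................................................................
........................................########......................
............................
[... 1259 characters left out ...]
.............................................................
......................................................................
......................................................................
......................................................................
......................................................................
......................................................................
......................................................................
......................................................................
......................................................................
......................................................................
```

The cover is out and held (its image rose ~15 px with the hand, and the force is about its weight). To the pad.

Request:
apply_moves(series=[[1, [0, 2, 0.9], 0], [1, [0, 6, 2.8], 0], [1, [0, 10, 4.7], 0], [1, [0, 14, 6.6], 0], [1, [0, 18, 8.5], 0], [1, [0, 22, 10.4], 0], [1, [0, 25.5, 12], 0], [1, [0, 27.5, 12.9], 0], [1, [0, 27.8, 13.1], 0], [1, [2, 27.8, 13.1], 0], [1, [4, 27.8, 13.1], 0], [1, [6, 27.8, 13.1], 0], [1, [7.2, 27.8, 13.1], 0], [1, [7.6, 27.8, 13.1], 0], [1, [7.6, 27.8, 13.1], 0]])

```text
t: 42.58
eef_pos: [494.9, -303.8, 210.6]
tcp_rot: [-2.821, 1.571, 0.7]
ft_force: [0.4, 0.6, -0.7]
opening: 0.746
```

```bash
python3 now.py
python3 - <<'E'
from h import *
c=cam('wrist'); s=monitor.state();T=rot(s['tcp_rot']);P=np.array(s['eef_pos'])
# ascii of bright region in wrist image
i=c['image'].astype(int); m=((i.min(2)>100)&(i.max(2)-i.min(2)<45))
print('\n'.join(''.join('#' if v else '.' for v in r[160:480:4]) for r in m[150:330:6]))
E
```

```text
42.575 [ 494.9 -303.8  210.6] along a 280.041462971269 lat -124.86453802054102 op 0.7460909298339145 F [ 0.4  0.6 -0.7] [[0.37, -0.929], [-0.929, -0.37]]
................................................................................
................................................................................
................................................................................
................................................................................
................................................................................
................................................................................
................................................................................
................................................................................
................................................................................
................................................................................
................................................................................
.......................................................
[... 783 characters left out ...]
##############################......................
.....................#####################################......................
.....................#####################################......................
.....................#####################################......................
.....................####################################.......................
.....................####################################.......................
.....................####################################.......................
.....................####################################.......................
.....................####################################.......................
```

Still held, with no contact yet. I lower in 2 mm steps until it touches.

Request:
apply_moves(series=[[1, [0.2, 0, 0], 0], [1, [0.4, 0, 0], 0], [1, [0.6, 0, 0], 0], [1, [0.6, 0, 0], 0]])

```text
t: 43.12
eef_pos: [495.2, -304.1, 205.2]
tcp_rot: [2.29, 1.568, -0.473]
ft_force: [2.5, 2.1, 6.4]
opening: 0.748
```

Request:
apply_moves(series=[[1, [0.15, 0, 0], 0], [1, [0.3, 0, 0], 0], [1, [0.3, 0, 0], 0]])

```text
t: 43.5
eef_pos: [495.2, -304.0, 203.0]
tcp_rot: [2.269, 1.568, -0.494]
ft_force: [2.6, 3.8, 15.1]
opening: 0.753
```

Request:
apply_moves(series=[[1, [0.15, 0, 0], 0], [1, [0.25, 0, 0], 0], [1, [0.25, 0, 0], 0]])

```text
t: 43.88
eef_pos: [495.2, -303.9, 201.9]
tcp_rot: [2.243, 1.567, -0.519]
ft_force: [-1.8, 7.1, 32.7]
opening: 0.751
```

Request:
apply_moves(series=[[1, [-0.2, 0, 0], 0], [0.2, [-0.2, 0, 0], 0], [-0.7, [-0.2, 0, 0], 0], [-1, [-0.2, 0, 0], 0], [-1, [-0.2, 0, 0], 0], [-1, [-0.2, 0, 0], 0], [-1, [-0.2, 0, 0], 0]])

```text
t: 44.75
eef_pos: [494.7, -304.1, 200.8]
tcp_rot: [-1.52, 1.571, 2.0]
ft_force: [-0.2, -0.2, -0.4]
opening: 1.001
```

Request:
apply_moves(series=[[-1, [-2, 0, 0], 0], [-1, [-6, 0, 0], 0], [-1, [-12, 0, 0], 0], [-1, [-18, 0, 3], 0], [-1, [-18, 0, 8], 0], [-1, [-18, 0, 8], 0], [-1, [-18, 0, 8], 0]])

```text
t: 45.62
eef_pos: [420.6, -333.7, 380.9]
tcp_rot: [3.119, 1.571, 0.355]
ft_force: [0.3, -0.0, -0.1]
opening: 1.003
```

```bash
python3 now.py
python3 - <<'E'
from h import *
import pickle
c=cam('wrist'); i=c['image'].astype(int)
m=((i.min(2)>140)&(i.max(2)-i.min(2)<45)).astype(np.uint8); m[300:]=0
n,l,st,ce=cv2.connectedComponentsWithStats(m)
for k in range(1,n):
    if st[k,4]>800:
        r=cv2.minAreaRect(np.argwhere(l==k)[:,::-1].astype(np.float32)); B=np.array([plane(c,*b,16) for b in cv2.boxPoints(r)]); print(st[k],'centre',B.mean(0).round(1),'sides',[np.linalg.norm(B[q]-B[q-1]).round(1) for q in range(4)],'from pad',np.linalg.norm(B.mean(0)[:2]-[488.9,-306.8]).round(1))
s0=pickle.load(open('scene0.pkl','rb'));s=cam('scene'); t0=pickle.load(open('top0.pkl','rb'));t=cam('top')
save(s,'pics/send.png')
d=(np.abs(s['image'].astype(int)-s0['image']).max(2)>60).astype(np.uint8)
n,l,st,ce=cv2.connectedComponentsWithStats(cv2.dilate(d,np.ones((5,5),np.uint8)))
print([st[k].tolist() for k in range(1,n) if st[k,4]>80])
m=((s['image'].min(2)>125)&(s['image'].max(2).astype(int)-s['image'].min(2)<45)).astype(np.uint8)
n,l,st,ce=cv2.connectedComponentsWithStats(m); print([(st[k].tolist(),ce[k].round(0).tolist()) for k in range(1,n) if st[k,4]>60 and ce[k][1]>170]); print('pad px',proj(s,[488.9,-306.8,16]))
E
```

```text
45.625 [ 420.6 -333.7  380.9] along a 280.3400071166686 lat -204.967334075239 op 1.0027654701925128 F [ 0.3 -0.  -0.1] [[0.369, -0.929], [-0.929, -0.369]]
[ 275  113   83   64 5109] centre [ 489.  -306.3   16. ] sides [np.float64(54.6), np.float64(72.0), np.float64(54.6), np.float64(75.1)] from pad 0.5
[  39  173   49   49 1847] centre [ 358.5 -105.2   16. ] sides [np.float64(45.1), np.float64(43.9), np.float64(44.2), np.float64(45.0)] from pad 240.1
[[89, 0, 11, 16, 127], [99, 0, 53, 32, 1444], [259, 0, 80, 97, 2047], [360, 7, 88, 107, 5064], [599, 23, 41, 81, 1884], [56, 26, 263, 187, 17314], [602, 106, 38, 28, 715], [363, 119, 162, 80, 5343], [36, 122, 33, 31, 580], [330, 148, 31, 15, 311], [154, 204, 41, 31, 1008], [295, 216, 46, 29, 1015], [415, 261, 89, 30, 1465]]
[([261, 171, 18, 18, 258], [270.0, 179.0]), ([157, 207, 36, 26, 708], [174.0, 219.0]), ([466, 276, 35, 11, 163], [483.0, 281.0]), ([132, 299, 35, 47, 806], [150.0, 321.0]), ([207, 306, 18, 29, 308], [216.0, 320.0]), ([459, 335, 50, 39, 1510], [483.0, 354.0])]
pad px [173.99379702 216.45036377]
```

```bash
python3 -c "
from h import *
print(job.job_done())"
```

```text
the job is handed in; nothing more can be done
None
```

The cover is on the cork pad and the pusher lies flat on the bench. I handed the job in shortly after 45.6 s of the 72 s, but the cover was not freed by levering alone.

**Levering:** The hand can only yaw, so I tilted the pusher in the grip by pushing its tip against the stand's outer face.
- **First try:** the edge fell back. The pusher had slid about 13 mm in the grip, so too little blade went under the cover.
- **Second try:** the blade went in to about 32 mm past the sill. The edge rose and stayed up, but unevenly: about 11 mm on the right and 4 mm on the left, so the left catch was probably still holding.

**Lifting out:** After I laid the pusher down, a first grip across the 49 mm width rode over the low left side, and I backed off. I then gripped the cover by its 72 mm length and lifted slowly. The pull peaked at about 7 N before the cover came free, so the last catch was probably released by the hand rather than the blade.

**Last checks:**
- **Cover:** its centre measured 0.5 mm from the pad's centre. It is right way up, judged from handling it and not from a picture. I pressed it down flat at 33 N before letting go, but did not measure the final tilt separately.
- **Pusher:** its measured size and tip position fit lying flat.
- **Other things:** comparing the scene view before and after showed changes only at the cover, the pusher, the arm and what look like its shadows.
- **Not known:** I could not confirm directly the levering condition (edge up 1.5 mm with the blade touching the cover). It rests on the geometry and the change seen after the second try.

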